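# Put the pastry cutters back on their storage rail in order of size

### The job

Put the four round pastry cutters away on the blue storage rail, lined up in order of size from its small end to its large end: each cutter goes, upright with its rolled rim up, into the well bored for its size and right down onto the well's floor. Leave the timer and the piping nozzle where they stand.

Things in the scene. Friction and masses are not known exactly. Their poses are not given: they have to be found in the camera images.
- cutter_22: the smallest of four plain round pastry cutters: an open steel ring, 22 mm in outside diameter over the rolled rim along its upper edge, about 20.5 mm at the lower edge, 43 mm high, standing upright with its opening up. Origin: on its axis at the lower edge; z along the axis, up. It can be gripped across its outside from above, in any direction.
- cutter_34: the second smallest of four plain round pastry cutters: an open steel ring, 34 mm in outside diameter over the rolled rim along its upper edge, about 32.5 mm at the lower edge, 43 mm high, standing upright with its opening up. Origin: on its axis at the lower edge; z along the axis, up. It can be gripped across its outside from above, in any direction.
- cutter_48: the second largest of four plain round pastry cutters: an open steel ring, 48 mm in outside diameter over the rolled rim along its upper edge, about 44 mm at the lower edge, 43 mm high, standing upright with its opening up. Origin: on its axis at the lower edge; z along the axis, up. It can be gripped across its outside from above, in any direction.
- cutter_60: the largest of four plain round pastry cutters: an open steel ring, 60 mm in outside diameter over the rolled rim along its upper edge, about 56 mm at the lower edge, 43 mm high, standing upright with its opening up. Origin: on its axis at the lower edge; z along the axis, up. It can be gripped across its outside from above, in any direction.
- seat_22: seat of the 22 mm cutter: fixed blue block, 80 x 42 x 16 mm (its x, y, z) with a round well 31.5 mm wide, 12 mm deep, its mouth flared to 37.5 mm; a larger cutter does not go in. Origin: under the well's middle, at the block's underside; well floor 4 mm, top 16 mm above it. y runs along the row of four blocks to its small end. They stand in an aluminium channel 90 mm wide, at any angle
- seat_34: seat of the 34 mm cutter: fixed blue block, 80 x 54 x 16 mm (its x, y, z) with a round well 43.5 mm wide, 12 mm deep, its mouth flared to 49.5 mm; a larger cutter does not go in. Origin: under the well's middle, at the block's underside; well floor 4 mm, top 16 mm above it. y runs along the row of four blocks to its small end. They stand in an aluminium channel 90 mm wide, at any angle
- seat_48: seat of the 48 mm cutter: fixed blue block, 80 x 65.5 x 16 mm (its x, y, z) with a round well 55 mm wide, 12 mm deep, its mouth flared to 61 mm; a larger cutter does not go in. Origin: under the well's middle, at the block's underside; well floor 4 mm, top 16 mm above it. y runs along the row of four blocks to its small end. They stand in an aluminium channel 90 mm wide, at any angle
- seat_60: seat of the 60 mm cutter: fixed blue block, 80 x 77.5 x 16 mm (its x, y, z) with a round well 67 mm wide, 12 mm deep, its mouth flared to 73 mm; a larger cutter does not go in. Origin: under the well's middle, at the block's underside; well floor 4 mm, top 16 mm above it. y runs along the row of four blocks to its small end. They stand in an aluminium channel 90 mm wide, at any angle
- timer: white kitchen timer with a red knob, 60 x 64 x 66 mm, a loose bystander at the back; origin: centre of its underside. To be left alone.
- piping_tip: small steel piping nozzle, a cone 25 mm wide at the foot and 40 mm high, a loose bystander standing among the cutters; origin: centre of its foot. To be left alone.
Mind the look-alikes: they are no part of the job. Leave any red look-alike of the seat_22 alone.

How it is judged:
At the end, for the whole second after the job is handed in: Each of the four cutters stands in the well of its own size: its axis within 9 mm of the well's axis, its lower edge on the well's floor (within 3 mm), upright within 0.1 rad, at rest and released (horizontal distance between cutter_22 and seat_22 below 0.009 m and z of cutter_22 in the frame of seat_22 between 0.001 and 0.007 m and angle between each of cutter_22, cutter_34, cutter_48, cutter_60's own z axis and vertical below 0.1 rad and linear speed of each of cutter_22, cutter_34, cutter_48, cutter_60 below 0.01 m/s and angular speed of each of cutter_22, cutter_34, cutter_48, cutter_60 below 0.1 rad/s and horizontal distance between cutter_34 and seat_34 below 0.009 m and z of cutter_34 in the frame of seat_34 between 0.001 and 0.007 m and horizontal distance between cutter_48 and seat_48 below 0.009 m and z of cutter_48 in the frame of seat_48 between 0.001 and 0.007 m and horizontal distance between cutter_60 and seat_60 below 0.009 m and z of cutter_60 in the frame of seat_60 between 0.001 and 0.007 m); the robot touches nothing.
It fails at once if the kitchen timer is pushed more than 20 mm from its place or knocked over (distance of timer from where it was at the start of the episode above 0.02 m or angle between timer's own z axis and vertical above 0.5 rad).
It fails at once if the piping nozzle among the cutters is pushed more than 20 mm from its place or knocked over (distance of piping_tip from where it was at the start of the episode above 0.02 m or angle between piping_tip's own z axis and vertical above 0.5 rad).
It also fails if it takes over 102 s, if anything falls off the work surface, if the arm or the gripper's body presses on something with over 40 N, if the wrist force passes 120 N, or if a joint passes its speed limit or range.

### The arm

A 6-joint arm with a two-finger parallel gripper is mounted at the origin on the work surface; the furniture and walls round the work are solid. World frame = base frame: x ahead of the robot, y to its left, z up, the work surface at z = 0. Lengths are in m, angles in rad, forces in N, time in s.
With the tool pointing down it reaches from about 0.375 to 0.9 m from the base axis. Payload 3.1 kg.
Tool frame: the origin (TCP) lies at the very end of the fingers, on their centre line; the grasp point (between the pads) lies 19 mm behind it; z points along the fingers, y is the line along which they close (so a half turn about z gives the same grasp; the last joint's range is limited). The gripper opens to 87 mm and grips with 3 to 60 N. Pads are 19 mm wide; open, the fingers measure 117 mm over their backs; the gripper's body (75 mm by 190 mm) begins 51 mm behind the grasp point.
Start: joints at [-1.474, 0.527, 1.433, -0, 1.181, -0.178], TCP at [0.17, -0.602, 0.202] pointing down, gripper open.
Joint ranges: [-3.08, 3.08], [-0.75, 2.2], [0.22, 2.44], [-1.43, 4.57], [0, 2.65], [-2.85, 2.85]. Speed limits (rad/s): [2.79, 2.79, 3.14, 3.14, 3.14, 3.14].

### API

Orientations are given as a unit quaternion [x, y, z, w].
In Python, from workcell import observe, snapshot, ticket gives the robot as it stands. The module is installed in compiled form; this text tells all that it offers.
- The arm moves only by the tool move_arm, never from a script. Its argument "steps" is a list of rows, each an object with "dp": the shift along the tool's x, y, z in units of 3 cm (1.0 is 3 cm), a list of three; "twist": the turn about the tool's z in units of 2 pi rad (1.0 is 2 pi rad). In form: [{"dp": [x, y, z], "twist": twist}, ...]. A call has 1 to 10 rows; each row shifts and turns the commanded pose from where the row before left it, along the tool's axes as they then stand; what a row does not reach is not made up. A row lasts 1/10 s, in which the tool goes at most 50 mm and 8.59 degrees, less where a joint would pass 70% of its speed; a pose out of reach is approached as far as the arm can. A call with a number of a shift or a turn outside -1 to 1 is refused whole. A call with a gripper value outside its range is refused whole. "hand" is the opening, from 0 (shut) to 1 (fully open), set as the call begins (left out, the last holds). The fingers move at their own pace and stop on an object; "newtons" is the grip in N (left out, the last holds). Time passes only in rows, so rows that do not move let the fingers close. It gives the time, the measured TCP pose, the force, the opening and the grip force at its end, in the units of the state.
- observe(): the state, without advancing time (a new reading comes with each control period).
- snapshot(name): name is "side" or "top" or "wrist"; returns a dict with "image" (384x512x3 uint8, red, green, blue), "K" (3x3 intrinsics, pixels), "k1" (the pictures are not rectified: a ray, as slopes to the right and down, at radius r is drawn at 1 + k1 r^2 times it, then the intrinsics apply), "camera_from_world" (4x4, takes a point from world to camera coordinates). Camera axes: x right, y down, z forward; pixel columns grow to the right and rows downward; lengths in m; the calibration is good to about 2 mm. A picture is of the moment at which its call begins. There is no depth.
- ticket.hand_in(): hands the job in; it is judged then, once.
The state is a dict: "time": time; "qpos": joint angles; "joint_velocities": joint speeds; "joint_torque": joint torques, N m; "tcp_pos": TCP position; "tcp_rot": TCP orientation; "wrist_force": force on the tool from outside, world axes, zero at the start; "wrist_torque": the same for the moment, N m; "gripper_width": opening from 0.0 (shut) to 1.0 (fully open); "grasp_force": force on a finger pad.
Only numpy, scipy, OpenCV 4.12 (cv2) and the standard library are available. Lean on these libraries where they do the work, as an engineer would, in place of code of your own. Each camera call takes 0.05 s, during which the arm holds its last target. There are 200 camera calls.

## Working session

There is one attempt and no reset: what is moved stays moved. The work goes in short steps, Python scripts to look and compute and a tool call to move; the robot and the scene stay as the last step left them, time stands still between calls to the robot, and variables do not carry over. Pictures are saved under pics/ and viewed, at most 14 in all, crops included, and the job is handed in when it is done.

Besides the shell and the picture viewer there is one more tool, called after "Emit:" as a command line: name --argument value ..., lists and objects as JSON in quotes. move_arm: Moves the arm, as the interface text tells. Its arguments: {"type":"object","properties":{"steps":{"type":"array","items":{"type":"object","properties":{"dp":{"type":"array","items":{"type":"number","minimum":-1,"maximum":1}},"twist":{"type":"number","minimum":-1,"maximum":1}}}},"hand":{"type":"number"},"newtons":{"type":"number"}},"required":["steps"]}

```bash
mkdir -p pics; cat > h.py <<'E'
import numpy as np, cv2
from workcell import observe, snapshot, ticket
def save(n,f):
    s=snapshot(n); cv2.imwrite('pics/'+f,s['image'][:,:,::-1]); np.savez('pics/'+f[:-4]+'.npz',**s); return s
def ray(s,px):
    px=np.atleast_2d(np.array(px,float)); K=s['K']; T=s['camera_from_world']
    d=np.array([[float(s['k1']),0,0,0]])
    xd=(px-[K[0,2],K[1,2]])/[K[0,0],K[1,1]]; x=xd.copy()
    for _ in range(30): x=xd/(1+float(s['k1'])*(x**2).sum(1,keepdims=True))
    R=T[:3,:3]; o=-R.T@T[:3,3]
    return o,np.c_[x,np.ones(len(x))]@R
def plane(s,px,z):
    o,v=ray(s,px); return o+v*((z-o[2])/v[:,2:])
def proj(s,P):
    P=np.atleast_2d(P); T=s['camera_from_world']; c=P@T[:3,:3].T+T[:3,3]; x=c[:,:2]/c[:,2:]
    x=x*(1+float(s['k1'])*(x**2).sum(1,keepdims=True)); K=s['K']; return x*[K[0,0],K[1,1]]+[K[0,2],K[1,2]]
E
python3 - <<'E'
from h import *
for n in('top','side','wrist'):
    s=save(n,n+'0.png'); T=s['camera_from_world']; print(n,s['k1'],-T[:3,:3].T@T[:3,3],s['K'][0])
o=observe();print(o['tcp_pos'],o['tcp_rot'],o['time'])
a=[cv2.resize(cv2.imread(f'pics/{n}0.png'),(800,600)) for n in('top','side')]
for n,i in zip(('top','side'),a): cv2.imwrite(f'pics/{n}0b.png',i)
E
```

```text
top -0.06900253381188534 [0.42449898 0.01035925 0.99399836] [396.01999425   0.         254.92578796]
side -0.1577380464228372 [ 0.72108787 -1.06500997  0.81316934] [463.15709142   0.         254.23792187]
wrist -0.009584792252912108 [ 0.24361645 -0.57983312  0.38344601] [265.44191139   0.         258.68073267]
[ 0.16957937 -0.60094563  0.20167194] [ 9.90574806e-01  1.36970234e-01  4.24141103e-05 -8.40809997e-04] 0.15
```

View pics/top0b.png

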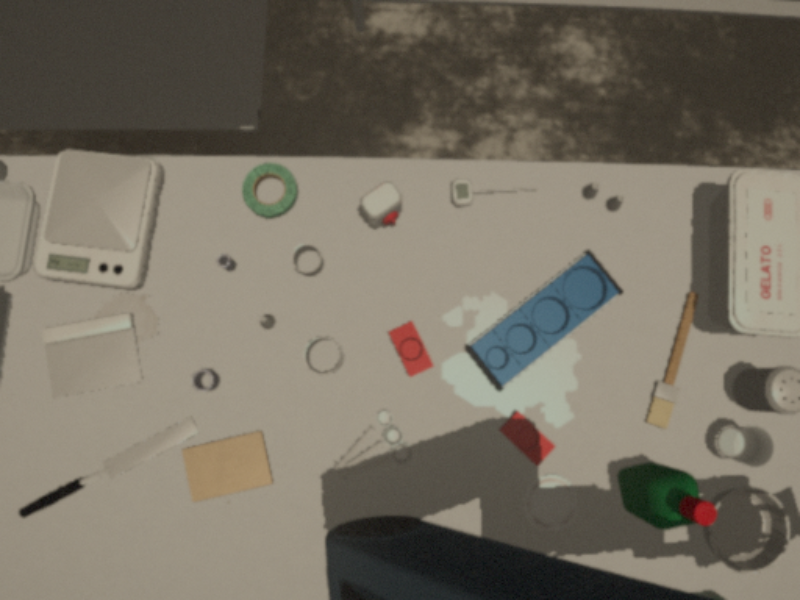

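View pics/side0b.png

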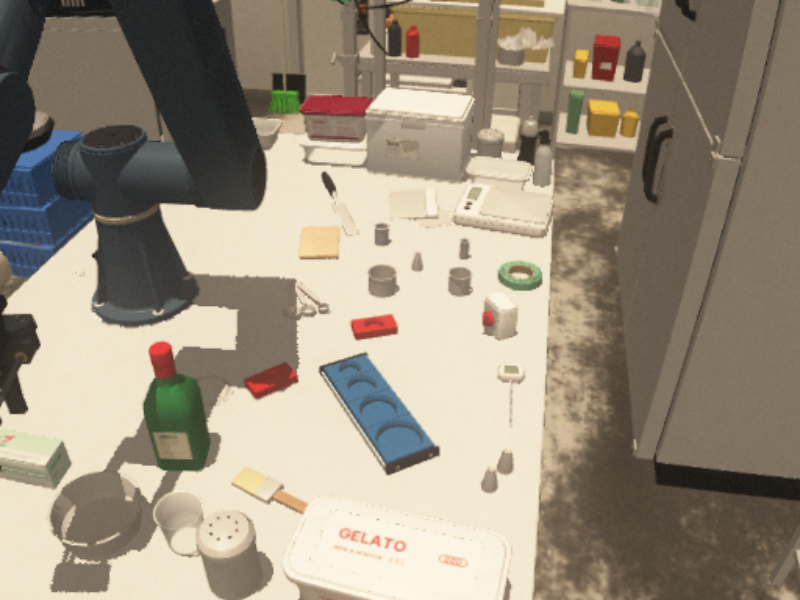

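The top view shows the rail at about (545,318), with its small well at (497,358) and its large well at (585,288). I found these things that could be taken for cutters:

- **Rings:** (227,262) is the smallest (22), (207,380) is 34, (308,260) is 48 and (324,355) is 60.
- **Nozzle:** the solid cone at (267,321).
- **Look-alikes:** green tape at (270,190), two cones at (590,190) and (614,203), a large ring at (745,528), a glass at (730,440), a faint ring at (551,500), and red blocks at (410,348) and (527,437).

I'll check this choice in a close crop.

```bash
python3 - <<'E'
from h import *
im=cv2.imread('pics/top0.png')
a=cv2.resize(im[150:260,120:220],None,fx=5,fy=5,interpolation=cv2.INTER_CUBIC)
cv2.imwrite('pics/c1.png',a)
s=np.load('pics/top0.npz')
hsv=cv2.cvtColor(im,cv2.COLOR_BGR2HSV)
m=cv2.inRange(hsv,(95,90,40),(120,255,255)); m[:, :280]=0; m[270:]=0
n,l,st,c=cv2.connectedComponentsWithStats(m); i=1+np.argmax(st[1:,4]); print(st[i],c[i])
cs,_=cv2.findContours((l==i).astype(np.uint8),0,2)
r=cv2.minAreaRect(max(cs,key=cv2.contourArea)); B=cv2.boxPoints(r); print(r)
P=plane(s,B,0.018); print(P, np.linalg.norm(np.diff(P,axis=0),axis=1))
for n,p,z in(('22',(227,262),.043),('34',(207,380),.043),('48',(308,260),.043),('60',(324,355),.043),('noz',(267,321),.02),('timer',(382,203),.066)):
    print(n,plane(s,np.array(p)/1.5625,z))
E
```

```text
[ 321  164   74   64 1749] [360.51286449 193.98799314]
((354.9274597167969, 198.74142456054688), (29.990779876708984, 78.36434936523438), 51.709835052490234)
[[ 0.50821032 -0.14447882  0.018     ]
 [ 0.63382788 -0.30182715  0.018     ]
 [ 0.57432065 -0.34785744  0.018     ]
 [ 0.45070284 -0.19034064  0.018     ]] [0.20134118 0.07523229 0.20023213]
22 [[0.6063647 0.2744967 0.043    ]]
34 [[0.42215934 0.29635352 0.043     ]]
48 [[0.61142394 0.14718365 0.043     ]]
60 [[0.46367097 0.11762187 0.043     ]]
noz [[0.51674634 0.21220992 0.02      ]]
timer [[0.69844972 0.03260874 0.066     ]]
```

View pics/c1.png

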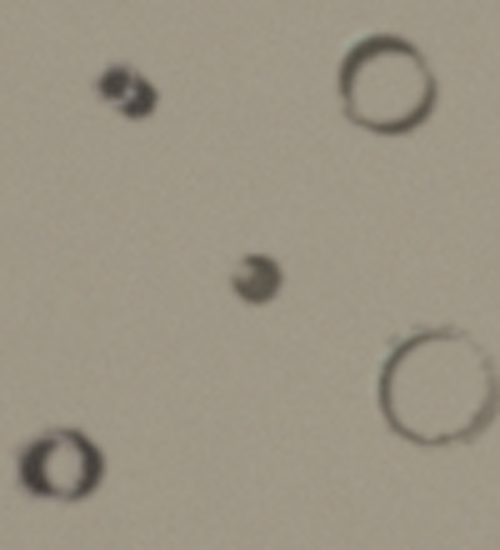

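The crop confirms it: four open rings, at crop pixels (127,92) for 22, (62,465) for 34, (388,85) for 48 and (438,387) for 60. The solid nozzle is at (257,279). I'll move over the rail first and turn the fingers across the row.

```bash
cat >> h.py <<'E'
def yawx(o=None):
    o=o or observe(); q=o['tcp_rot']; return 2*np.arctan2(q[1],q[0])
def plan(tgt,yaw,n=None):
    o=observe(); p=np.array(o['tcp_pos']); y=yawx(o); d=np.array(tgt)-p
    dy=(yaw-y+np.pi)%(2*np.pi)-np.pi
    if n is None: n=int(np.ceil(max(np.linalg.norm(d)/.0405, abs(dy)/.147,1)))
    if abs(dy)<.02:
        c,s=np.cos(y),np.sin(y); t=np.array([c*d[0]+s*d[1],s*d[0]-c*d[1],-d[2]])/.03
        print('pos',p.round(4),'total',t.round(3),'n',n,'per row',(t/n).round(3),'twist',round(-dy/2/np.pi/n,4)); return
    for i in range(n):
        c,s=np.cos(y),np.sin(y); t=np.array([c*d[0]+s*d[1],s*d[0]-c*d[1],-d[2]])/n/.03
        print(t.round(2),round(-dy/n/2/np.pi,4)); y+=dy/n
YAW=np.radians(128.7)
E
python3 -c "
from h import *
plan([.55,-.27,.24],YAW,15)"
```

```text
[ 1.01 -0.48 -0.09] -0.0209
[ 1.07 -0.34 -0.09] -0.0209
[ 1.1  -0.2  -0.09] -0.0209
[ 1.12 -0.05 -0.09] -0.0209
[ 1.12  0.09 -0.09] -0.0209
[ 1.09  0.24 -0.09] -0.0209
[ 1.05  0.38 -0.09] -0.0209
[ 0.99  0.52 -0.09] -0.0209
[ 0.92  0.64 -0.09] -0.0209
[ 0.83  0.76 -0.09] -0.0209
[ 0.72  0.86 -0.09] -0.0209
[ 0.6   0.95 -0.09] -0.0209
[ 0.47  1.02 -0.09] -0.0209
[ 0.33  1.07 -0.09] -0.0209
[ 0.19  1.1  -0.09] -0.0209
```

Emit:
move_arm --steps '[{"dp": [0.95,-0.45,-0.1],"twist": -0.021},{"dp": [1,-0.33,-0.1],"twist": -0.021},{"dp": [1,-0.2,-0.1],"twist": -0.021},{"dp": [1,-0.05,-0.1],"twist": -0.021},{"dp": [1,0.1,-0.1],"twist": -0.021},{"dp": [1,0.25,-0.1],"twist": -0.021},{"dp": [1,0.4,-0.1],"twist": -0.021},{"dp": [1,0.5,-0.1],"twist": -0.021},{"dp": [0.9,0.65,-0.1],"twist": -0.021},{"dp": [0.8,0.75,-0.1],"twist": -0.021}]' --hand 1

```text
time: 1.15
tcp_pos: [0.4101, -0.3931, 0.2323]
tcp_rot: [0.697, 0.717, 0.0, -0.0]
wrist_force: [1.1, -0.3, -0.3]
gripper_width: 0.998
grasp_force: 0.0
```

Emit:
move_arm --steps '[{"dp": [0.7,0.85,-0.1],"twist": -0.021},{"dp": [0.6,0.95,-0.1],"twist": -0.021},{"dp": [0.5,1,-0.1],"twist": -0.021},{"dp": [0.4,1,0],"twist": -0.021},{"dp": [0.2,1,0],"twist": -0.021},{"dp": [0,0,0]},{"dp": [0,0,0]}]'

```text
schema error: expected keys dp, twist
```

```bash
python3 - <<'E'
from h import *
s=save('wrist','w1.png'); o=observe(); print(o['time'],o['tcp_pos'],np.degrees(yawx(o)),o['qpos'])
E
```

```text
1.2 [ 0.41370032 -0.38956349  0.23283208] 92.04130071710625 [-0.95453194  0.41607507  1.54218519  0.00475382  1.18392006 -0.99195426]
```

View pics/w1.png

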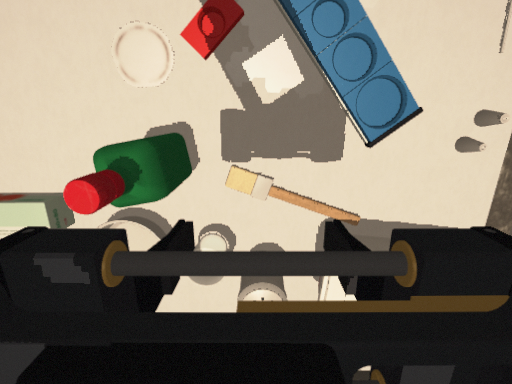

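The wrist view shows the rail at upper right, with wells at about (329,17), (354,57) and (380,100). Tool +x points up in the image and the gripper hides the lower part. I'll go just beyond the large end.

```bash
python3 -c "
from h import *
plan([.62,-.34,.24],YAW,7)"
```

```text
[ 0.2   0.99 -0.03] -0.0145
[ 0.11  1.   -0.03] -0.0145
[ 0.02  1.01 -0.03] -0.0145
[-0.07  1.01 -0.03] -0.0145
[-0.17  1.   -0.03] -0.0145
[-0.26  0.98 -0.03] -0.0145
[-0.34  0.95 -0.03] -0.0145
```

Emit:
move_arm --steps '[{"dp": [0.2,1,-0.03],"twist": -0.0145},{"dp": [0.1,1,-0.03],"twist": -0.0145},{"dp": [0,1,-0.03],"twist": -0.0145},{"dp": [-0.1,1,-0.03],"twist": -0.0145},{"dp": [-0.15,1,-0.03],"twist": -0.0145},{"dp": [-0.25,1,-0.03],"twist": -0.0145},{"dp": [-0.35,0.95,-0.03],"twist": -0.0145},{"dp": [0,0,0],"twist": 0},{"dp": [0,0,0],"twist": 0}]'

```text
time: 2.1
tcp_pos: [0.6166, -0.3479, 0.2378]
tcp_rot: [0.439, 0.898, -0.0, -0.001]
wrist_force: [-0.4, 1.0, -0.1]
gripper_width: 0.999
grasp_force: 0.0
```

```bash
python3 - <<'E'
from h import *
s=save('wrist','w2.png'); o=observe(); print(o['time'],o['tcp_pos'],np.degrees(yawx(o)),o['qpos'])
im=s['image'][:,:,::-1].copy()
hsv=cv2.cvtColor(im,cv2.COLOR_BGR2HSV)
m=cv2.inRange(hsv,(95,110,30),(120,255,255)); m[225:]=0
n,l,st,c=cv2.connectedComponentsWithStats(m); i=1+np.argmax(st[1:,4]); print(st[i])
cs,_=cv2.findContours((l==i).astype(np.uint8),0,2)
B=cv2.boxPoints(cv2.minAreaRect(max(cs,key=cv2.contourArea))); print(B.round(1)); print(plane(s,B,.018))
E
```

```text
2.15 [ 0.6158765  -0.34819108  0.23797024] 127.83370030820883 [-6.71817366e-01  6.14412169e-01  1.16050304e+00 -6.23813450e-04
  1.36867418e+00 -1.33201416e+00]
[ 231    0   61  152 6731]
[[231.   0.]
 [291.   0.]
 [291. 151.]
 [231. 151.]]
[[ 0.45184525 -0.19454643  0.018     ]
 [ 0.51384122 -0.14631543  0.018     ]
 [ 0.64006652 -0.29797126  0.018     ]
 [ 0.56864351 -0.35358728  0.018     ]]
```

View pics/w2.png

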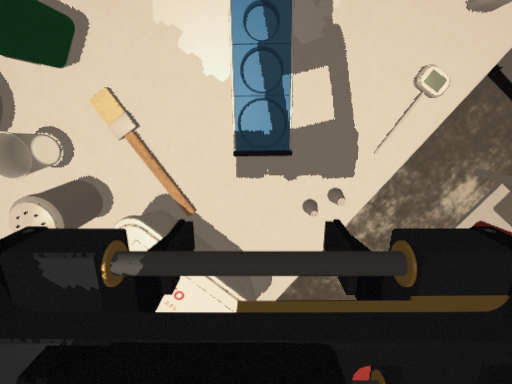

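In the wrist view the rail runs up columns 231–291. Its large end is at row 151 and the block seams are near rows 96 and 43. I'll fit the rail's edges, seams and ends in both views.

```bash
python3 - <<'E'
from h import *
Z=.018
def fit(s,lo,name):
    im=cv2.cvtColor(s['image'],cv2.COLOR_RGB2HSV)
    m=cv2.inRange(im,lo,(122,255,255))
    m=cv2.morphologyEx(m,cv2.MORPH_CLOSE,np.ones((5,5)))
    if name=='top': m[:,:285]=0;m[260:]=0
    else: m[225:]=0; m[:,:200]=0; m[:,330:]=0
    n,l,st,c=cv2.connectedComponentsWithStats(m); i=1+np.argmax(st[1:,4]); print(name,st[i])
    # rectify by rays: pixel set -> plane points
    v,u=np.nonzero(l==i); P=plane(s,np.c_[u,v],Z)[:,:2]
    return P
def rect(P,clip=None):
    r=cv2.minAreaRect((P*1000).astype(np.float32)); return r
for n,f,lo in(('top','top0',(92,60,20)),('wrist','w2',(92,90,20))):
    s=dict(np.load(f'pics/{f}.npz')); P=fit(s,lo,n)
    r=rect(P); print(r); B=cv2.boxPoints(r)
    # refine: coordinates along/across
    a=np.radians(128.7)
    for it in range(4):
        e=np.array([np.cos(a),np.sin(a)]); g=np.array([e[1],-e[0]])
        t=P@e; w=P@g; ts=np.arange(t.min()+.01,t.max()-.01,.006)
        L=[];R=[];C=[]
        for q in ts:
            k=abs(t-q)<.004; 
            if k.sum()>10: L.append(np.percentile(w[k],1));R.append(np.percentile(w[k],99));C.append(q)
        pf=np.polyfit(C,(np.array(L)+R)/2,1); a-=np.arctan(pf[0])
    print('yaw',np.degrees(a),'width',np.median(np.array(R)-L),'across',np.median((np.array(R)+L)/2),'along',np.percentile(t,.3),np.percentile(t,99.7))
    # intensity profile along the rail near the edges (seams)
    q=np.arange(t.min(),t.max(),.001); mid=np.median((np.array(R)+L)/2); g_=cv2.cvtColor(s['image'],cv2.COLOR_RGB2GRAY).astype(np.float32)
    pr=0
    for off in(-.036,-.034,-.032,.032,.034,.036):
        X=np.c_[q[:,None]*e+(mid+off)*g,np.full(len(q),Z)]; uv=proj(s,X).astype(np.float32)
        pr=pr+cv2.remap(g_,uv[:,:1],uv[:,1:],cv2.INTER_LINEAR)[:,0]/6
    d=pr-cv2.blur(pr[None],(25,1))[0] if 0 else pr-np.convolve(pr,np.ones(25)/25,'same')
    k=[i for i in range(14,len(q)-14) if d[i]==d[i-8:i+9].min() and d[i]<-2]
    print('seams',[(round(q[i],4),round(d[i],1)) for i in k])
E
```

```text
top [ 302  163   94   83 2999]
((528.68701171875, -229.54678344726562), (77.50630950927734, 245.3398895263672), 38.54656982421875)
yaw 128.6045976916438 width 0.07504232300251693 across 0.26972259100735935 along -0.6310109736392153 -0.3875431803527576
seams [(np.float64(-0.5989), np.float64(-6.3)), (np.float64(-0.5819), np.float64(-5.2)), (np.float64(-0.5539), np.float64(-3.1)), (np.float64(-0.4859), np.float64(-5.3)), (np.float64(-0.4309), np.float64(-5.9))]
wrist [ 231    0   61  152 8529]
((544.1900024414062, -247.33987426757812), (79.31645202636719, 197.72738647460938), 38.589176177978516)
yaw 128.6431879376797 width 0.0773953877052878 across 0.2707470860458121 along -0.6305566839240438 -0.4345852627739824
seams [(np.float64(-0.6039), np.float64(-7.0)), (np.float64(-0.5819), np.float64(-12.3)), (np.float64(-0.5529), np.float64(-19.3)), (np.float64(-0.5229), np.float64(-13.8)), (np.float64(-0.4859), np.float64(-23.7))]
```

```bash
cat >> h.py <<'E'
YAW=np.radians(128.6)
W={60:(.5800,-.2929),48:(.5353,-.2370),34:(.4980,-.1903),22:(.4681,-.1528)}
E
python3 -c "
from h import *
plan([.57,.03,.24],yawx())"
```

```text
pos [ 0.6159 -0.3482  0.238 ] total [10.894  6.525 -0.068] n 10 per row [ 1.089  0.652 -0.007] twist -0.0
```

Emit:
move_arm --steps '[{"dp": [1,0.6,0],"twist": 0},{"dp": [1,0.6,0],"twist": 0},{"dp": [1,0.6,0],"twist": 0},{"dp": [1,0.6,0],"twist": 0},{"dp": [1,0.6,0],"twist": 0},{"dp": [1,0.6,0],"twist": 0},{"dp": [1,0.6,0],"twist": 0},{"dp": [1,0.6,0],"twist": 0},{"dp": [1,0.6,0],"twist": 0},{"dp": [1,0.6,0],"twist": -0.002}]'

```text
time: 3.15
tcp_pos: [0.5732, -0.0008, 0.239]
tcp_rot: [0.435, 0.901, -0.0, -0.0]
wrist_force: [0.8, 0.3, -0.0]
gripper_width: 1.002
grasp_force: 0.0
```

Emit:
move_arm --steps '[{"dp": [0.5,0.5,0],"twist": 0},{"dp": [0,0,0],"twist": 0},{"dp": [0,0,0],"twist": 0}]'

```text
time: 3.45
tcp_pos: [0.5763, 0.0193, 0.2389]
tcp_rot: [0.434, 0.901, -0.0, 0.0]
wrist_force: [0.6, -0.3, 0.3]
gripper_width: 0.998
grasp_force: 0.0
```

```bash
python3 - <<'E'
from h import *
s=save('wrist','w3.png'); o=observe(); print(o['time'],o['tcp_pos'],np.degrees(yawx(o)),o['qpos'])
for p in [(0.606,.2745,.043),(.422,.296,.043),(.611,.147,.043),(.464,.118,.043)]: print(proj(s,p))
E
```

```text
3.5 [0.57658736 0.01882488 0.23890206] 128.52923904688956 [-1.60519559e-01  4.21954404e-01  1.51311070e+00 -8.56434429e-04
  1.20651011e+00 -8.32676513e-01]
[[402.4432143   29.57352434]]
[[ 304.09976063 -101.0052308 ]]
[[336.36200746 113.90002001]]
[[238.01581781  58.43004837]]
```

View pics/w3.png

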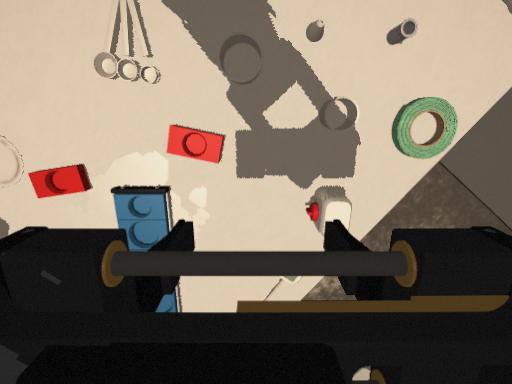

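The view shows cutter 60 near (240,58), 48 near (339,112), 22 near (407,28), the nozzle at (315,30) and the timer at (333,211). All agree with the top-view fixes to about 3 px. I'll refine the centres by fitting rim circles in both views.

```bash
python3 - <<'E'
from h import *
from scipy.ndimage import gaussian_filter
# rectify both views onto z=.043 at 0.5 mm/px around each ring and run HoughCircles / radial match
G={60:(.4637,.1176),48:(.6114,.1472),34:(.4222,.2964),22:(.6064,.2745)}
tiles=[]
for f in('top0','w3'):
    s=dict(np.load(f'pics/{f}.npz')); g=cv2.cvtColor(s['image'],cv2.COLOR_RGB2GRAY).astype(np.float32)
    row=[]
    for k,(cx,cy) in G.items():
        N=200; ii,jj=np.mgrid[:N,:N]; X=np.c_[(cx-(ii.ravel()-100)*.0005),(cy-(jj.ravel()-100)*.0005),np.full(N*N,.043)]
        uv=proj(s,X).astype(np.float32).reshape(N,N,2); t=cv2.remap(g,uv,None,cv2.INTER_CUBIC)
        t=cv2.normalize(t,None,0,255,cv2.NORM_MINMAX).astype(np.uint8)
        r=int(k); c=cv2.HoughCircles(cv2.GaussianBlur(t,(0,0),2),cv2.HOUGH_GRADIENT_ALT if 0 else cv2.HOUGH_GRADIENT,1,200,param1=60,param2=8,minRadius=r-3,maxRadius=r+2)
        t=cv2.cvtColor(t,cv2.COLOR_GRAY2BGR)
        if c is not None:
            x,y,rr=c[0,0]; print(f,k,round(cx-(y-100)*.0005,4),round(cy-(x-100)*.0005,4),rr); cv2.circle(t,(int(x),int(y)),int(rr),(0,0,255),1)
        row.append(t)
    tiles.append(np.hstack(row))
cv2.imwrite('pics/t.png',np.vstack(tiles))
E
```

```text
top0 60 0.462 0.1174 58.1
top0 48 0.6116 0.15 48.3
top0 34 0.4224 0.2942 31.9
top0 22 0.6042 0.2718 22.2
w3 48 0.6172 0.151 48.0
w3 22 0.6112 0.2812 22.1
```

View pics/t.png

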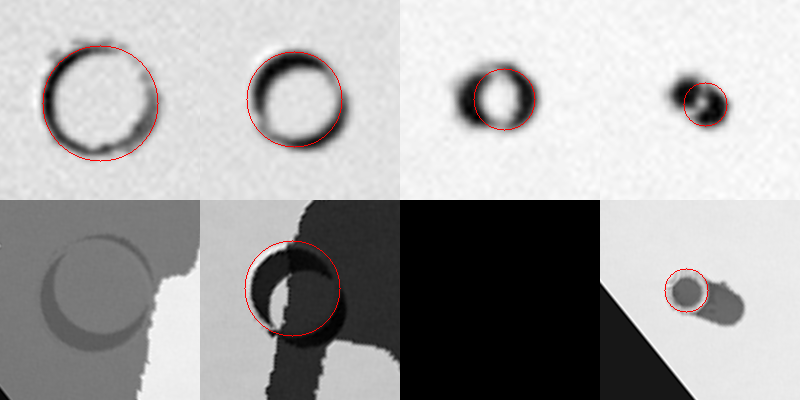

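The tiles show the true rims towards the upper left in the top view, since height shifts them away from the camera's foot. I combined both views:

| Cutter | x (m) | y (m) |
|---|---|---|
| 60 | 0.465 | 0.117 |
| 48 | 0.6145 | 0.1505 |
| 34 | 0.424 | 0.302 |
| 22 | 0.611 | 0.281 |

I'll start with 60.

```bash
python3 -c "
from h import *
plan([.465,.117,.08],yawx())"
```

```text
pos [0.5766 0.0188 0.2389] total [ 4.877 -0.871  5.297] n 6 per row [ 0.813 -0.145  0.883] twist -0.0
```

Emit:
move_arm --steps '[{"dp": [0.81,-0.15,0.88],"twist": 0},{"dp": [0.81,-0.15,0.88],"twist": 0},{"dp": [0.81,-0.15,0.88],"twist": 0},{"dp": [0.81,-0.15,0.88],"twist": 0},{"dp": [0.81,-0.15,0.88],"twist": 0},{"dp": [0.82,-0.12,0.88],"twist": 0},{"dp": [0,0,0],"twist": 0},{"dp": [0,0,0],"twist": 0},{"dp": [0,0,0],"twist": 0}]'

```text
time: 4.4
tcp_pos: [0.4682, 0.1168, 0.0814]
tcp_rot: [0.434, 0.901, 0.001, 0.002]
wrist_force: [-0.1, 0.2, 0.8]
gripper_width: 1.001
grasp_force: 0.0
```

```bash
python3 - <<'E'
from h import *
plan([.465,.117,.018],yawx())
s=save('top','p1.png'); cv2.imwrite('pics/p1c.png',cv2.resize(cv2.imread('pics/p1.png')[150:290,120:260],None,fx=4,fy=4,interpolation=cv2.INTER_CUBIC))
E
```

```text
pos [0.4682 0.1168 0.0814] total [ 0.07  -0.079  2.113] n 2 per row [ 0.035 -0.039  1.056] twist -0.0
```

View pics/p1c.png

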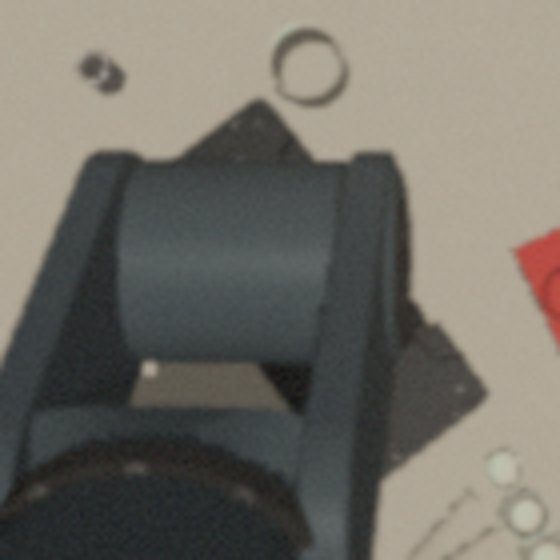

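The arm hides the grasp from the top camera, and only cutters 22 and 48 show, at (101,72) and (310,67). I'll descend gently, watching the force.

Emit:
move_arm --steps '[{"dp": [0.05,-0.05,0.5],"twist": 0},{"dp": [0,0,0.5],"twist": 0},{"dp": [0,0,0.5],"twist": 0},{"dp": [0,0,0.5],"twist": 0},{"dp": [0,0,0],"twist": 0},{"dp": [0,0,0],"twist": 0},{"dp": [0,0,0],"twist": 0}]'

```text
time: 5.15
tcp_pos: [0.4646, 0.1179, 0.0213]
tcp_rot: [0.434, 0.901, 0.001, 0.001]
wrist_force: [0.3, -0.5, -0.3]
gripper_width: 1.003
grasp_force: 0.0
```

Emit:
move_arm --steps '[{"dp": [0,0,0],"twist": 0},{"dp": [0,0,0],"twist": 0},{"dp": [0,0,0],"twist": 0},{"dp": [0,0,0],"twist": 0},{"dp": [0,0,0],"twist": 0},{"dp": [0,0,0],"twist": 0},{"dp": [0,0,0],"twist": 0}]' --hand 0.4 --newtons 15

```text
time: 5.85
tcp_pos: [0.4635, 0.1182, 0.0205]
tcp_rot: [0.434, 0.901, 0.0, 0.0]
wrist_force: [-0.5, -0.3, 1.8]
gripper_width: 0.667
grasp_force: 15.0
```

```bash
python3 - <<'E'
from h import *
o=observe(); print(o['tcp_pos'],o['gripper_width']*87,o['grasp_force'])
plan([.5800,-.2929,.12],yawx())
E
```

```text
[0.46346101 0.11824092 0.02045871] 58.004266697215456 15.000184238160728
pos [0.4635 0.1182 0.0205] total [-13.133  -5.516  -3.318] n 11 per row [-1.194 -0.501 -0.302] twist -0.0
```

Emit:
move_arm --steps '[{"dp": [0,0,-0.7],"twist": 0},{"dp": [0,0,-0.8],"twist": 0},{"dp": [-0.5,-0.2,-0.9],"twist": 0},{"dp": [-1,-0.42,-0.9],"twist": 0},{"dp": [-1,-0.42,0],"twist": 0},{"dp": [-1,-0.42,0],"twist": 0},{"dp": [-1,-0.42,0],"twist": 0},{"dp": [-1,-0.42,0],"twist": 0},{"dp": [-1,-0.42,0],"twist": 0},{"dp": [-1,-0.42,0],"twist": 0}]'

```text
time: 6.85
tcp_pos: [0.5299, -0.1175, 0.119]
tcp_rot: [0.434, 0.901, 0.0, -0.001]
wrist_force: [0.2, -0.2, -0.2]
gripper_width: 0.665
grasp_force: 15.0
```

Emit:
move_arm --steps '[{"dp": [-1,-0.42,0],"twist": 0},{"dp": [-1,-0.42,0],"twist": 0},{"dp": [-1,-0.42,0],"twist": 0},{"dp": [-1,-0.42,0],"twist": 0},{"dp": [-1,-0.42,0],"twist": 0},{"dp": [-0.6,-0.26,0],"twist": 0},{"dp": [0,0,0],"twist": 0},{"dp": [0,0,0],"twist": 0},{"dp": [0,0,0],"twist": 0}]'

```text
time: 7.75
tcp_pos: [0.5787, -0.2901, 0.1188]
tcp_rot: [0.433, 0.901, 0.0, -0.001]
wrist_force: [-0.3, 0.6, -0.3]
gripper_width: 0.669
grasp_force: 15.0
```

```bash
python3 - <<'E'
from h import *
o=observe(); print(o['time'],o['gripper_width']*87,o['grasp_force'])
plan([.5800,-.2929,.055],yawx())
s=save('side','s1.png'); im=cv2.imread('pics/s1.png'); cv2.imwrite('pics/s1c.png',cv2.resize(im[150:330,140:360],None,fx=3,fy=3))
E
```

```text
7.75 58.22465381341809 15.000143300858326
pos [ 0.5787 -0.2901  0.1188] total [-0.1   -0.025  2.128] n 2 per row [-0.05  -0.013  1.064] twist -0.0
```

View pics/s1c.png

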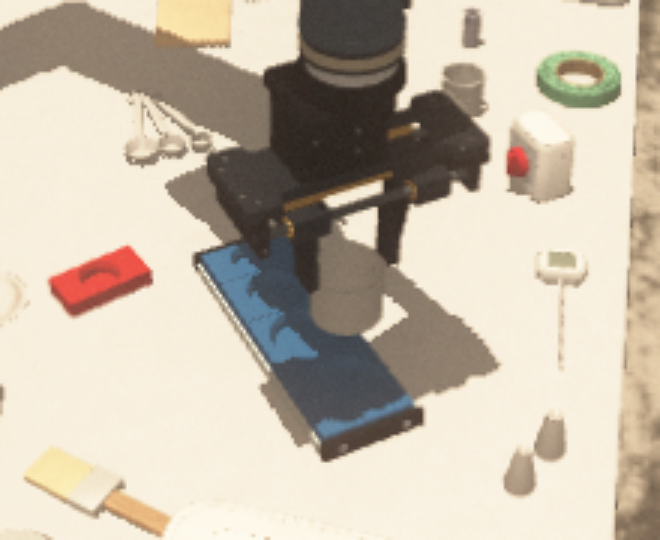

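The ring hangs upright between the fingers, its sides at crop columns 308–384 and its lowest point at row 335, with the large well below it. I'll check its offset in the hand.

```bash
cat >> h.py <<'E'
def cropchk(s,xy,z0,d,x0,y0,f):
    a=np.linspace(0,6.2832,60); r=d/2000
    for z,rr in((z0,r-.002 if d>40 else r-.0007),(z0+.043,r)):
        q=(proj(s,np.c_[xy[0]+rr*np.cos(a),xy[1]+rr*np.sin(a),np.full(60,z)])-[x0,y0])*f
        print('z',round(z,3),'cols',q[:,0].min().round(1),q[:,0].max().round(1),'rows',q[:,1].min().round(1),q[:,1].max().round(1))
E
python3 - <<'E'
from h import *
s=dict(np.load('pics/s1.npz'))
cropchk(s,(.5787,-.2901),.0983,60,140,150,3)
# tool x direction shift in px for 5 mm
e=np.array([np.cos(YAW),np.sin(YAW),0]); p=np.array([.5787,-.2901,.1])
print((proj(s,p+.005*e)-proj(s,p))*3)
E
```

```text
z 0.098 cols 308.5 381.9 rows 284.7 334.3
z 0.141 cols 305.6 386.3 rows 240.3 292.8
[[-3.0265341  -3.94218873]]
```

The ring is centred to about 1 mm, so I'll lower it.

Emit:
move_arm --steps '[{"dp": [-0.1,-0.02,0.6],"twist": 0},{"dp": [0,0,0.6],"twist": 0},{"dp": [0,0,0.6],"twist": 0},{"dp": [0,0,0.4],"twist": 0},{"dp": [0,0,0.3],"twist": 0},{"dp": [0,0,0.2],"twist": 0},{"dp": [0,0,0.1],"twist": 0},{"dp": [0,0,0],"twist": 0},{"dp": [0,0,0],"twist": 0}]'

```text
time: 8.7
tcp_pos: [0.5814, -0.2949, 0.0359]
tcp_rot: [0.434, 0.901, -0.0, 0.001]
wrist_force: [-0.6, -0.1, -0.1]
gripper_width: 0.67
grasp_force: 15.0
```

Emit:
move_arm --steps '[{"dp": [0.07,0,0.1],"twist": 0},{"dp": [0,0,0.08],"twist": 0},{"dp": [0,0,0.06],"twist": 0},{"dp": [0,0,0.04],"twist": 0},{"dp": [0,0,0.03],"twist": 0},{"dp": [0,0,0],"twist": 0},{"dp": [0,0,0],"twist": 0}]'

```text
time: 9.4
tcp_pos: [0.5796, -0.2929, 0.0274]
tcp_rot: [0.434, 0.901, -0.0, -0.0]
wrist_force: [-2.0, 1.6, 6.7]
gripper_width: 0.667
grasp_force: 15.0
```

It's down on the floor, with 6.7 N pushing up. I'll release and lift.

Emit:
move_arm --steps '[{"dp": [0,0,0],"twist": 0},{"dp": [0,0,0],"twist": 0},{"dp": [0,0,0],"twist": 0},{"dp": [0,0,0],"twist": 0},{"dp": [0,0,-0.5],"twist": 0},{"dp": [0,0,-1],"twist": 0},{"dp": [0,0,-1],"twist": 0},{"dp": [0,0,-0.5],"twist": 0}]' --hand 1

```text
time: 10.2
tcp_pos: [0.5813, -0.294, 0.1197]
tcp_rot: [0.434, 0.901, -0.001, 0.003]
wrist_force: [1.0, -0.0, 1.5]
gripper_width: 1.001
grasp_force: 0.0
```

```bash
python3 - <<'E'
from h import *
o=observe(); print(o['time'],o['gripper_width']*87)
plan([.6145,.1505,.085],yawx())
E
```

```text
10.2 87.12623664589835
pos [ 0.5813 -0.294   0.1197] total [10.888 10.111  1.157] n 12 per row [0.907 0.843 0.096] twist -0.0
```

Emit:
move_arm --steps '[{"dp": [0.91,0.84,0],"twist": 0},{"dp": [0.91,0.84,0],"twist": 0},{"dp": [0.91,0.84,0],"twist": 0},{"dp": [0.91,0.84,0],"twist": 0},{"dp": [0.91,0.84,0],"twist": 0},{"dp": [0.91,0.84,0],"twist": 0},{"dp": [0.91,0.84,0],"twist": 0},{"dp": [0.91,0.84,0],"twist": 0},{"dp": [0.91,0.84,0],"twist": 0},{"dp": [0.91,0.84,0],"twist": 0}]'

```text
time: 11.2
tcp_pos: [0.6061, 0.0792, 0.1163]
tcp_rot: [0.434, 0.901, -0.0, -0.0]
wrist_force: [0.9, 0.0, -0.1]
gripper_width: 1.001
grasp_force: 0.0
```

Emit:
move_arm --steps '[{"dp": [0.9,0.85,0.5],"twist": 0},{"dp": [0.9,0.85,0.6],"twist": 0},{"dp": [0,0,0],"twist": 0},{"dp": [0,0,0],"twist": 0},{"dp": [0,0,0],"twist": 0}]'

```text
time: 11.7
tcp_pos: [0.6128, 0.1508, 0.0835]
tcp_rot: [0.434, 0.901, -0.0, 0.0]
wrist_force: [1.2, -1.0, -0.1]
gripper_width: 0.996
grasp_force: 0.0
```

```bash
python3 - <<'E'
from h import *
o=observe(); print(o['time'],o['gripper_width']*87)
plan([.6145,.1505,.0205],yawx())
E
```

```text
11.7 86.67830636655512
pos [0.6128 0.1508 0.0835] total [-0.043  0.038  2.102] n 2 per row [-0.021  0.019  1.051] twist -0.0
```

Emit:
move_arm --steps '[{"dp": [-0.04,0.04,0.6],"twist": 0},{"dp": [0,0,0.6],"twist": 0},{"dp": [0,0,0.5],"twist": 0},{"dp": [0,0,0.4],"twist": 0},{"dp": [0,0,0],"twist": 0},{"dp": [0,0,0],"twist": 0},{"dp": [0,0,0],"twist": 0}]'

```text
time: 12.4
tcp_pos: [0.6149, 0.1514, 0.0208]
tcp_rot: [0.434, 0.901, 0.0, 0.001]
wrist_force: [0.7, 0.1, -0.5]
gripper_width: 1.0
grasp_force: 0.0
```

Emit:
move_arm --steps '[{"dp": [0,0,0],"twist": 0},{"dp": [0,0,0],"twist": 0},{"dp": [0,0,0],"twist": 0},{"dp": [0,0,0],"twist": 0},{"dp": [0,0,0],"twist": 0},{"dp": [0,0,0],"twist": 0},{"dp": [0,0,0],"twist": 0},{"dp": [0,0,0],"twist": 0}]' --hand 0.25 --newtons 15

```text
time: 13.2
tcp_pos: [0.6141, 0.1515, 0.0201]
tcp_rot: [0.434, 0.901, 0.0, -0.0]
wrist_force: [-0.3, -0.2, 0.2]
gripper_width: 0.531
grasp_force: 15.0
```

```bash
python3 - <<'E'
from h import *
o=observe(); print(o['time'],o['gripper_width']*87)
plan([.5353,-.2370,.12],yawx())
E
```

```text
13.2 46.15599184925385
pos [0.6141 0.1515 0.0201] total [ -8.48  -10.133  -3.331] n 11 per row [-0.771 -0.921 -0.303] twist -0.0
```

Gripped at 46.2 mm, just under the rim.

Emit:
move_arm --steps '[{"dp": [0,0,-0.7],"twist": 0},{"dp": [0,0,-0.8],"twist": 0},{"dp": [-0.4,-0.5,-0.9],"twist": 0},{"dp": [-0.8,-0.96,-0.9],"twist": 0},{"dp": [-0.8,-0.96,0],"twist": 0},{"dp": [-0.8,-0.96,0],"twist": 0},{"dp": [-0.8,-0.96,0],"twist": 0},{"dp": [-0.8,-0.96,0],"twist": 0},{"dp": [-0.8,-0.96,0],"twist": 0},{"dp": [-0.8,-0.96,0],"twist": 0}]'

```text
time: 14.2
tcp_pos: [0.5567, -0.1257, 0.1191]
tcp_rot: [0.434, 0.901, 0.0, 0.0]
wrist_force: [0.5, 0.0, 0.4]
gripper_width: 0.528
grasp_force: 15.0
```

Emit:
move_arm --steps '[{"dp": [-0.8,-0.96,0],"twist": 0},{"dp": [-0.8,-0.96,0],"twist": 0},{"dp": [-0.8,-0.96,0],"twist": 0},{"dp": [-0.08,-0.03,0],"twist": 0},{"dp": [0,0,0],"twist": 0},{"dp": [0,0,0],"twist": 0},{"dp": [0,0,0],"twist": 0}]'

```text
time: 14.9
tcp_pos: [0.5354, -0.2353, 0.1189]
tcp_rot: [0.433, 0.901, 0.0, -0.0]
wrist_force: [0.9, -0.5, -0.3]
gripper_width: 0.527
grasp_force: 15.0
```

```bash
python3 - <<'E'
from h import *
o=observe(); print(o['time'],o['gripper_width']*87)
plan([.5353,-.2370,.036],yawx())
s=save('side','s2.png'); im=cv2.imread('pics/s2.png'); cv2.imwrite('pics/s2c.png',cv2.resize(im[150:330,140:360],None,fx=3,fy=3))
p=o['tcp_pos']; cropchk(s,p[:2],p[2]-.0201,48,140,150,3); cropchk(s,W[60],.0065,60,140,150,3)
E
```

```text
14.9 45.809505546964594
pos [ 0.5354 -0.2353  0.1189] total [-0.043 -0.037  2.765] n 3 per row [-0.014 -0.012  0.922] twist -0.0
z 0.099 cols 277.4 332.7 rows 238.0 273.6
z 0.142 cols 274.0 335.7 rows 194.3 232.6
z 0.006 cols 309.7 379.6 rows 371.9 422.4
z 0.049 cols 307.0 383.7 rows 331.6 385.5
```

View pics/s2c.png

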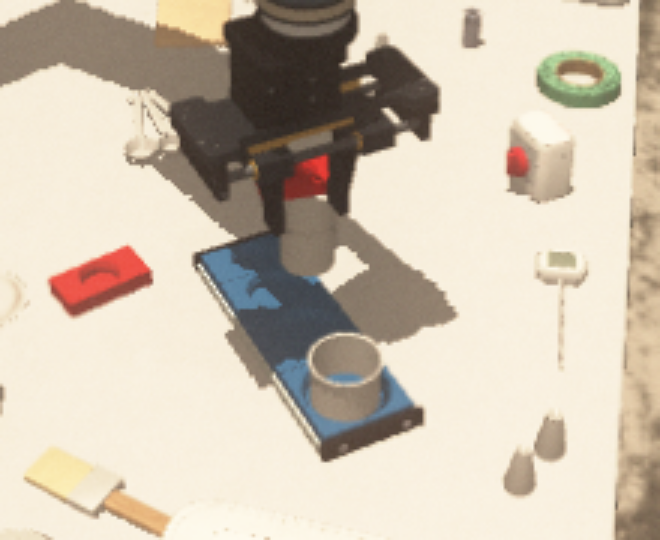

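Cutter 60 stands in its well, its rim at columns 306–383 as predicted. Cutter 48 hangs centred, its bottom at row 274 against 273.6 predicted. I'll lower it.

Emit:
move_arm --steps '[{"dp": [-0.04,-0.03,0.6],"twist": 0},{"dp": [0,0,0.6],"twist": 0},{"dp": [0,0,0.6],"twist": 0},{"dp": [0,0,0.4],"twist": 0},{"dp": [0,0,0.3],"twist": 0},{"dp": [0,0,0.2],"twist": 0},{"dp": [0,0,0.1],"twist": 0},{"dp": [0,0,0],"twist": 0},{"dp": [0,0,0],"twist": 0}]'

```text
time: 15.85
tcp_pos: [0.5358, -0.2387, 0.0355]
tcp_rot: [0.434, 0.901, -0.0, 0.001]
wrist_force: [0.4, 0.0, 1.2]
gripper_width: 0.527
grasp_force: 15.0
```

```bash
python3 - <<'E'
from h import *
plan([.5353,-.2370,.0265],yawx())
E
```

```text
pos [ 0.5358 -0.2387  0.0355] total [0.055 0.022 0.301] n 1 per row [0.055 0.022 0.301] twist -0.0
```

Emit:
move_arm --steps '[{"dp": [0.05,0.02,0.1],"twist": 0},{"dp": [0,0,0.08],"twist": 0},{"dp": [0,0,0.06],"twist": 0},{"dp": [0,0,0.04],"twist": 0},{"dp": [0,0,0.03],"twist": 0},{"dp": [0,0,0],"twist": 0},{"dp": [0,0,0],"twist": 0}]'

```text
time: 16.55
tcp_pos: [0.535, -0.2369, 0.0269]
tcp_rot: [0.434, 0.901, -0.0, 0.0]
wrist_force: [-1.7, 1.7, 7.4]
gripper_width: 0.528
grasp_force: 15.0
```

Emit:
move_arm --steps '[{"dp": [0,0,0],"twist": 0},{"dp": [0,0,0],"twist": 0},{"dp": [0,0,0],"twist": 0},{"dp": [0,0,0],"twist": 0},{"dp": [0,0,0],"twist": 0},{"dp": [0,0,-0.5],"twist": 0},{"dp": [0,0,-1],"twist": 0},{"dp": [0,0,-1],"twist": 0},{"dp": [0,0,-0.5],"twist": 0}]' --hand 1

```text
time: 17.45
tcp_pos: [0.5364, -0.2378, 0.1193]
tcp_rot: [0.434, 0.901, -0.0, 0.002]
wrist_force: [0.1, -0.9, 0.6]
gripper_width: 0.996
grasp_force: 0.0
```

```bash
python3 - <<'E'
from h import *
plan([.424,.302,.12],yawx())
E
```

```text
pos [ 0.5364 -0.2378  0.1193] total [16.398  8.301 -0.023] n 14 per row [ 1.171  0.593 -0.002] twist -0.0
```

Cutter 48 is seated (7.4 N). Next is 34, with a wrist look on the way.

Emit:
move_arm --steps '[{"dp": [1,0.5,0],"twist": 0},{"dp": [1,0.5,0],"twist": 0},{"dp": [1,0.5,0],"twist": 0},{"dp": [1,0.5,0],"twist": 0},{"dp": [1,0.5,0],"twist": 0},{"dp": [1,0.5,0],"twist": 0},{"dp": [1,0.5,0],"twist": 0},{"dp": [1,0.5,0],"twist": 0},{"dp": [1,0.5,0],"twist": 0},{"dp": [1,0.5,0],"twist": 0}]'

```text
time: 18.45
tcp_pos: [0.465, 0.0924, 0.1168]
tcp_rot: [0.434, 0.901, 0.0, 0.001]
wrist_force: [0.6, 1.0, 0.4]
gripper_width: 0.999
grasp_force: 0.0
```

Emit:
move_arm --steps '[{"dp": [0,0.5,0],"twist": 0},{"dp": [0,0,0],"twist": 0},{"dp": [0,0,0],"twist": 0}]'

```text
time: 18.75
tcp_pos: [0.4771, 0.1003, 0.1164]
tcp_rot: [0.433, 0.901, 0.0, 0.001]
wrist_force: [0.4, -0.8, -0.9]
gripper_width: 1.0
grasp_force: 0.0
```

```bash
python3 - <<'E'
from h import *
plan([.424,.302,.085],yawx())
s=save('wrist','w4.png'); 
for p in((.424,.302),(.611,.281)): cropchk(s,p,0,34 if p[0]<.5 else 22,0,0,1)
E
```

```text
pos [0.4771 0.1003 0.1164] total [6.355 2.816 1.047] n 6 per row [1.059 0.469 0.175] twist -0.0
z 0 cols 328.6 362.4 rows -27.4 11.7
z 0.043 cols 341.2 383.2 rows -56.1 -6.6
z 0 cols 445.2 464.0 rows 123.9 142.9
z 0.043 cols 474.8 498.2 rows 124.7 148.3
```

View pics/w4.png

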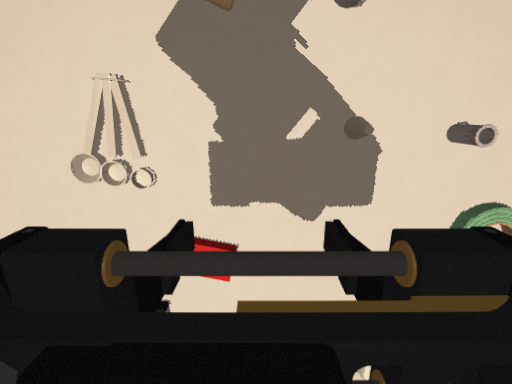

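Cutter 22's rim is at (486,134) against (486,136) predicted. Cutter 34 is cut off by the top edge at (348,3), so I'll move closer and look again.

Emit:
move_arm --steps '[{"dp": [0.9,0.1,0],"twist": 0},{"dp": [0.9,0.1,0],"twist": 0},{"dp": [0.9,0.1,0],"twist": 0},{"dp": [0,0,0],"twist": 0},{"dp": [0,0,0],"twist": 0}]'

```text
time: 19.3
tcp_pos: [0.4333, 0.1688, 0.1159]
tcp_rot: [0.434, 0.901, -0.0, 0.0]
wrist_force: [-0.5, -0.1, 0.2]
gripper_width: 0.997
grasp_force: 0.0
```

```bash
python3 - <<'E'
from h import *
plan([.424,.302,.085],yawx())
s=save('wrist','w5.png'); cropchk(s,(.424,.302),0,34,256,0,3)
cv2.imwrite('pics/w5c.png',cv2.resize(cv2.imread('pics/w5.png')[0:150,256:456],None,fx=3,fy=3))
E
```

```text
pos [0.4333 0.1688 0.1159] total [3.664 2.529 1.031] n 4 per row [0.916 0.632 0.258] twist -0.0
z 0 cols 177.3 271.0 rows 195.2 295.5
z 0.043 cols 204.5 319.3 rows 166.0 289.6
```

View pics/w5c.png

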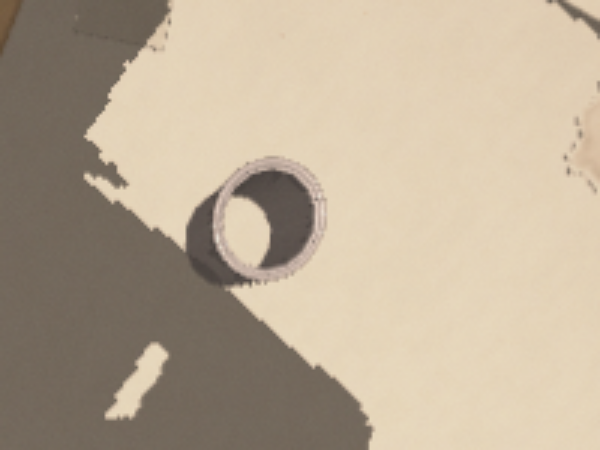

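The rim is centred at (270,219) in the crop against (262,228) predicted. I'll shift the target by +2.4 mm in tool x and y.

Emit:
move_arm --steps '[{"dp": [0.9,0.65,0.2],"twist": 0},{"dp": [0.95,0.65,0.2],"twist": 0},{"dp": [0.95,0.65,0.3],"twist": 0},{"dp": [0.94,0.66,0.3],"twist": 0},{"dp": [0,0,0],"twist": 0},{"dp": [0,0,0],"twist": 0},{"dp": [0,0,0],"twist": 0}]'

```text
time: 20.05
tcp_pos: [0.425, 0.3045, 0.0858]
tcp_rot: [0.434, 0.901, -0.0, 0.0]
wrist_force: [0.3, 0.0, -0.2]
gripper_width: 1.002
grasp_force: 0.0
```

```bash
python3 - <<'E'
from h import *
plan(np.array([.424,.302,.0205])+.0024*np.array([-.624+.781,.781+.624,0]),yawx())
E
```

```text
pos [0.425  0.3045 0.0858] total [3.400e-02 1.000e-03 2.178e+00] n 2 per row [1.700e-02 1.000e-03 1.089e+00] twist -0.0
```

Emit:
move_arm --steps '[{"dp": [0.03,0,0.6],"twist": 0},{"dp": [0,0,0.6],"twist": 0},{"dp": [0,0,0.5],"twist": 0},{"dp": [0,0,0.47],"twist": 0},{"dp": [0,0,0],"twist": 0},{"dp": [0,0,0],"twist": 0},{"dp": [0,0,0],"twist": 0}]'

```text
time: 20.75
tcp_pos: [0.4247, 0.3063, 0.0215]
tcp_rot: [0.434, 0.901, 0.001, 0.001]
wrist_force: [0.7, 0.2, -0.2]
gripper_width: 0.997
grasp_force: 0.0
```

Emit:
move_arm --steps '[{"dp": [0,0,0],"twist": 0},{"dp": [0,0,0],"twist": 0},{"dp": [0,0,0],"twist": 0},{"dp": [0,0,0],"twist": 0},{"dp": [0,0,0],"twist": 0},{"dp": [0,0,0],"twist": 0},{"dp": [0,0,0],"twist": 0},{"dp": [0,0,0],"twist": 0},{"dp": [0,0,0],"twist": 0}]' --hand 0.15 --newtons 15

```text
time: 21.65
tcp_pos: [0.4238, 0.3066, 0.0206]
tcp_rot: [0.434, 0.901, -0.0, -0.0]
wrist_force: [0.8, 0.4, -0.1]
gripper_width: 0.348
grasp_force: 15.0
```

```bash
python3 - <<'E'
from h import *
plan([*W[34],.12],yawx())
E
```

```text
pos [0.4238 0.3066 0.0206] total [-14.487  -8.401  -3.313] n 13 per row [-1.114 -0.646 -0.255] twist -0.0
```

Emit:
move_arm --steps '[{"dp": [0,0,-0.7],"twist": 0},{"dp": [0,0,-0.8],"twist": 0},{"dp": [-0.5,-0.3,-0.9],"twist": 0},{"dp": [-1,-0.58,-0.9],"twist": 0},{"dp": [-1,-0.58,0],"twist": 0},{"dp": [-1,-0.58,0],"twist": 0},{"dp": [-1,-0.58,0],"twist": 0},{"dp": [-1,-0.58,0],"twist": 0},{"dp": [-1,-0.58,0],"twist": 0},{"dp": [-1,-0.58,0],"twist": 0}]'

```text
time: 22.65
tcp_pos: [0.462, 0.0478, 0.1197]
tcp_rot: [0.434, 0.901, 0.0, 0.0]
wrist_force: [0.4, 0.9, -0.8]
gripper_width: 0.349
grasp_force: 15.0
```

Emit:
move_arm --steps '[{"dp": [-1,-0.58,0],"twist": 0},{"dp": [-1,-0.58,0],"twist": 0},{"dp": [-1,-0.58,0],"twist": 0},{"dp": [-1,-0.58,0],"twist": 0},{"dp": [-1,-0.58,0],"twist": 0},{"dp": [-1,-0.58,0],"twist": 0},{"dp": [-1,-0.56,0],"twist": 0},{"dp": [0,0,0],"twist": 0},{"dp": [0,0,0],"twist": 0},{"dp": [0,0,0],"twist": 0}]'

```text
time: 23.65
tcp_pos: [0.4974, -0.1893, 0.1193]
tcp_rot: [0.433, 0.901, 0.0, -0.001]
wrist_force: [0.1, -0.2, -0.9]
gripper_width: 0.35
grasp_force: 15.0
```

```bash
python3 - <<'E'
from h import *
o=observe(); print(o['time'],o['gripper_width']*87)
plan([*W[34],.036],yawx())
s=save('side','s3.png'); im=cv2.imread('pics/s3.png'); cv2.imwrite('pics/s3c.png',cv2.resize(im[150:300,170:320],None,fx=4,fy=4))
p=o['tcp_pos']; cropchk(s,p[:2],p[2]-.0206,34,170,150,4); cropchk(s,W[48],.0065,48,170,150,4)
e=np.array([np.cos(YAW),np.sin(YAW),0]); 
print((proj(s,p+.005*e)-proj(s,p))*4)
E
```

```text
23.65 30.41454789842596
pos [ 0.4974 -0.1893  0.1193] total [-0.039 -0.007  2.778] n 3 per row [-0.013 -0.002  0.926] twist -0.0
z 0.099 cols 216.7 269.3 rows 269.6 302.2
z 0.142 cols 213.7 269.8 rows 213.6 247.0
z 0.006 cols 251.6 321.8 rows 431.3 479.8
z 0.049 cols 247.2 325.6 rows 378.3 430.8
[[-3.43834319 -4.42879212]]
```

View pics/s3c.png

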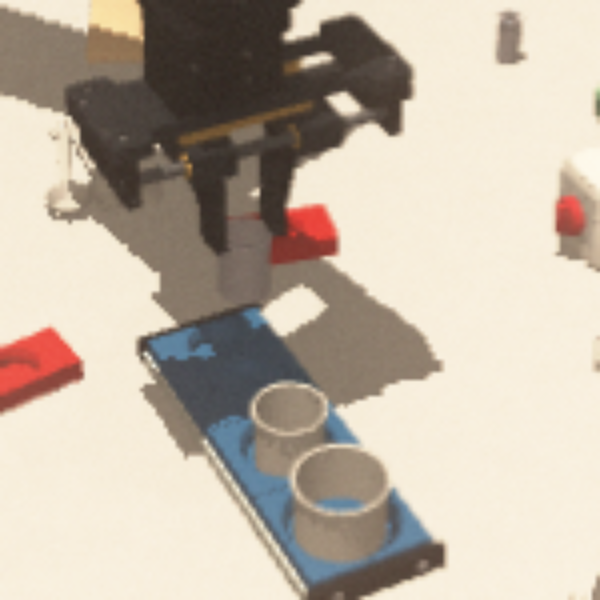

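Cutter 34 hangs at columns 217–271, its bottom at row 300, matching the prediction. Both larger cutters are seated. I'll lower 34.

Emit:
move_arm --steps '[{"dp": [0,0,0.6],"twist": 0},{"dp": [0,0,0.6],"twist": 0},{"dp": [0,0,0.6],"twist": 0},{"dp": [0,0,0.4],"twist": 0},{"dp": [0,0,0.3],"twist": 0},{"dp": [0,0,0.2],"twist": 0},{"dp": [0,0,0.1],"twist": 0},{"dp": [0,0,0],"twist": 0},{"dp": [0,0,0],"twist": 0}]'

```text
time: 24.6
tcp_pos: [0.4987, -0.1908, 0.0361]
tcp_rot: [0.434, 0.901, -0.0, 0.0]
wrist_force: [0.5, 0.5, 0.3]
gripper_width: 0.347
grasp_force: 15.0
```

```bash
python3 - <<'E'
from h import *
plan([*W[34],.0265],yawx())
E
```

```text
pos [ 0.4987 -0.1908  0.0361] total [ 0.026 -0.007  0.319] n 1 per row [ 0.026 -0.007  0.319] twist -0.0
```

Emit:
move_arm --steps '[{"dp": [0.03,0,0.1],"twist": 0},{"dp": [0,0,0.08],"twist": 0},{"dp": [0,0,0.06],"twist": 0},{"dp": [0,0,0.05],"twist": 0},{"dp": [0,0,0.03],"twist": 0},{"dp": [0,0,0],"twist": 0},{"dp": [0,0,0],"twist": 0}]'

```text
time: 25.3
tcp_pos: [0.498, -0.1903, 0.0272]
tcp_rot: [0.433, 0.901, -0.0, 0.001]
wrist_force: [-1.6, 0.1, 9.1]
gripper_width: 0.345
grasp_force: 15.0
```

Emit:
move_arm --steps '[{"dp": [0,0,0],"twist": 0},{"dp": [0,0,0],"twist": 0},{"dp": [0,0,0],"twist": 0},{"dp": [0,0,0],"twist": 0},{"dp": [0,0,0],"twist": 0},{"dp": [0,0,-0.5],"twist": 0},{"dp": [0,0,-1],"twist": 0},{"dp": [0,0,-1],"twist": 0},{"dp": [0,0,-0.5],"twist": 0}]' --hand 1

```text
time: 26.2
tcp_pos: [0.4988, -0.1904, 0.1181]
tcp_rot: [0.434, 0.901, -0.0, 0.002]
wrist_force: [-0.8, -0.1, -0.3]
gripper_width: 0.984
grasp_force: 0.0
```

```bash
python3 - <<'E'
from h import *
plan([.6115,.2825,.12],yawx())
E
```

```text
pos [ 0.4988 -0.1904  0.1181] total [ 9.972 12.773 -0.063] n 13 per row [ 0.767  0.983 -0.005] twist -0.0
```

Emit:
move_arm --steps '[{"dp": [0.77,0.98,0],"twist": 0},{"dp": [0.77,0.98,0],"twist": 0},{"dp": [0.77,0.98,0],"twist": 0},{"dp": [0.77,0.98,0],"twist": 0},{"dp": [0.77,0.98,0],"twist": 0},{"dp": [0.77,0.98,0],"twist": 0},{"dp": [0.77,0.98,0],"twist": 0},{"dp": [0.77,0.98,0],"twist": 0},{"dp": [0.77,0.98,0],"twist": 0},{"dp": [0.77,0.98,0],"twist": 0}]'

```text
time: 27.2
tcp_pos: [0.5833, 0.1757, 0.1158]
tcp_rot: [0.434, 0.901, -0.0, -0.0]
wrist_force: [0.7, -0.2, -0.0]
gripper_width: 1.004
grasp_force: 0.0
```

Emit:
move_arm --steps '[{"dp": [0.77,0.98,0.3],"twist": 0},{"dp": [0.77,0.98,0.4],"twist": 0},{"dp": [0.77,0.98,0.4],"twist": 0},{"dp": [0,0,0],"twist": 0},{"dp": [0,0,0],"twist": 0},{"dp": [0,0,0],"twist": 0}]'

```text
time: 27.8
tcp_pos: [0.6087, 0.2824, 0.083]
tcp_rot: [0.434, 0.901, -0.0, -0.0]
wrist_force: [0.2, -0.4, 0.3]
gripper_width: 0.996
grasp_force: 0.0
```

```bash
python3 - <<'E'
from h import *
plan([.6112,.282,.021],yawx())
E
```

```text
pos [0.6087 0.2824 0.083 ] total [-0.06   0.057  2.068] n 2 per row [-0.03   0.029  1.034] twist -0.0
```

Emit:
move_arm --steps '[{"dp": [-0.06,0.06,0.6],"twist": 0},{"dp": [0,0,0.6],"twist": 0},{"dp": [0,0,0.5],"twist": 0},{"dp": [0,0,0.36],"twist": 0},{"dp": [0,0,0],"twist": 0},{"dp": [0,0,0],"twist": 0},{"dp": [0,0,0],"twist": 0}]'

```text
time: 28.5
tcp_pos: [0.6124, 0.2832, 0.022]
tcp_rot: [0.434, 0.901, 0.001, 0.001]
wrist_force: [-0.7, -0.4, -0.3]
gripper_width: 1.001
grasp_force: 0.0
```

Emit:
move_arm --steps '[{"dp": [0,0,0],"twist": 0},{"dp": [0,0,0],"twist": 0},{"dp": [0,0,0],"twist": 0},{"dp": [0,0,0],"twist": 0},{"dp": [0,0,0],"twist": 0},{"dp": [0,0,0],"twist": 0},{"dp": [0,0,0],"twist": 0},{"dp": [0,0,0],"twist": 0},{"dp": [0,0,0],"twist": 0},{"dp": [0,0,0],"twist": 0}]' --hand 0.05 --newtons 15

```text
time: 29.5
tcp_pos: [0.612, 0.2832, 0.0217]
tcp_rot: [0.434, 0.901, 0.0, 0.0]
wrist_force: [0.9, 0.9, 9.8]
gripper_width: 0.173
grasp_force: 4.8
```

```bash
python3 - <<'E'
from h import *
plan([*W[22],.12],yawx())
E
```

```text
pos [0.612  0.2832 0.0217] total [ -8.363 -12.816  -3.278] n 12 per row [-0.697 -1.068 -0.273] twist -0.0
```

The width and force look odd. I'll hold briefly and recheck.

Emit:
move_arm --steps '[{"dp": [0,0,0],"twist": 0},{"dp": [0,0,0],"twist": 0},{"dp": [0,0,0],"twist": 0}]'

```text
time: 29.8
tcp_pos: [0.614, 0.2838, 0.0233]
tcp_rot: [0.434, 0.901, 0.002, 0.002]
wrist_force: [0.2, 0.6, 7.1]
gripper_width: 0.061
grasp_force: 10.8
```

```bash
python3 - <<'E'
from h import *
s=save('side','s4.png'); im=cv2.imread('pics/s4.png'); c=proj(s,(.612,.283,.04))[0].astype(int); print(c,observe()['wrist_force'],observe()['gripper_width'])
a=cv2.resize(im[c[1]-45:c[1]+45,c[0]-60:c[0]+60],None,fx=5,fy=5,interpolation=cv2.INTER_CUBIC)
cv2.imwrite('pics/s4c.png',a); cropchk(s,(.612,.2832),0,22,c[0]-60,c[1]-45,5)
E
```

```text
[297 153] [ 0.92386976 -0.08120802  6.9243986 ] 0.058566381299673446
z 0 cols 283.9 314.2 rows 272.2 288.0
z 0.043 cols 286.6 319.5 rows 216.9 233.3
```

View pics/s4c.png

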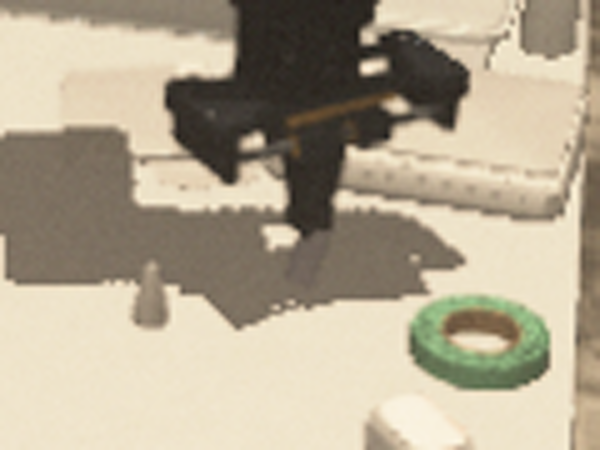

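The picture shows cutter 22 leaning: its foot is near crop (300,280) and its top near (325,235), at the fingertips. The nozzle stands untouched at (150,295). That was my last picture, so from here I'll measure by numbers, starting with the lean from colour.

```bash
python3 - <<'E'
from h import *
s=dict(np.load('pics/s4.npz')); im=s['image'].astype(int); x0,y0=237,108
print('tip px',((proj(s,observe()['tcp_pos'])-[x0,y0])*5).round(0))
for v in range(y0+44,y0+60):
    r=im[v]; w=[]
    for u in range(x0+50,x0+72):
        R,G,B=r[u]; w.append((R-B, R+G+B))
    print((v-y0)*5,' '.join(f'{a:3d}/{b//3:3d}' for a,b in w))
E
```

```text
tip px [[304. 250.]]
220  28/110  28/108  27/111  27/109  27/108  28/109  25/103  15/ 72  12/ 49  15/ 46  14/ 50  16/ 46  14/ 50  13/ 48  15/ 52  15/ 47  20/ 75  27/109  30/108  26/107  29/108  26/107
225  30/108  25/107  38/152  42/207  44/205  43/207  43/205  41/188  34/125  13/ 48  12/ 49  13/ 54  13/ 52  15/ 55  14/ 50  16/ 51  22/ 81  25/111  28/108  29/106  28/111  28/111
230  28/111  28/105  40/160  36/221  37/221  36/221  38/220  41/217  43/208  42/166  13/ 52  11/ 49  17/ 67  21/ 91  20/ 88  21/ 92  22/ 98  27/107  28/111  27/112  28/106  27/108
235  27/109  28/110  30/119  42/179  38/220  36/223  35/222  37/221  41/213  40/171  21/ 77  19/ 71  21/ 93  22/100  21/102  24/ 96  26/107  29/108  29/107  27/106  27/106  27/109
240  29/110  28/107  27/107  37/161  38/221  38/221  38/221  37/221  44/197  30/113  21/ 97  21/ 93  23/ 99  23/103  22/ 99  23/ 97  29/106  26/107  28/106  30/107  29/109  29/106
245  28/108  30/106  28/108  39/162  44/203  36/146  37/146  36/149  32/131  21/ 98  20/ 99  21/101  21/100  23/ 99  20/ 97  25/ 98  28/109  26/110  30/111  29/108  31/110  29/109
[... 1100 characters left out ...]
  28/108  28/112  28/110  30/107  28/111  28/107  25/105  24/105  24/100  23/101  21/102  26/106  30/110  28/111  26/111  28/111  29/111  29/109  31/112  29/110
285  28/111  29/108  27/110  29/112  29/109  28/110  28/111  26/111  29/109  28/109  28/108  25/101  27/106  27/107  27/115  29/110  28/110  27/111  29/110  27/111  27/111  28/109
290  31/109  28/112  29/109  32/109  29/111  29/109  26/110  27/111  28/109  29/109  26/110  26/109  28/110  30/113  26/110  26/111  29/111  28/112  30/110  27/111  30/108  28/113
295  30/111  28/112  29/113  26/113  29/110  28/111  26/111  30/111  28/109  28/111  26/113  31/111  29/110  25/112  29/112  28/109  28/108  28/110  28/112  28/111  28/112  28/111
```

The foot is still at the TCP's x,y. The top leans about 14° towards −tool x, with the nearly shut fingers wedged behind it, which is less than its tipping angle. I'll ease the fingers away along +tool x so it can stand back up.

Emit:
move_arm --steps '[{"dp": [0.05,0,0],"twist": 0},{"dp": [0.05,0,0],"twist": 0},{"dp": [0.05,0,0],"twist": 0},{"dp": [0.05,0,0],"twist": 0},{"dp": [0.05,0,0],"twist": 0},{"dp": [0.05,0,0],"twist": 0},{"dp": [0,0,0],"twist": 0}]' --newtons 3

```text
time: 30.55
tcp_pos: [0.6092, 0.2907, 0.024]
tcp_rot: [0.433, 0.901, 0.002, 0.003]
wrist_force: [0.4, -0.1, 8.6]
gripper_width: 0.057
grasp_force: 5.8
```

```bash
cat >> h.py <<'E'
def ring22(s,lo=220,hi=295):
    im=cv2.GaussianBlur(s['image'],(3,3),0).astype(int); x0,y0=237,108
    d=im[:,:,0]-im[:,:,2]; g=im.sum(2)//3
    m=((d<25.5)&(g>80)&(g<108)).astype(np.uint8); 
    for v in range(y0+38,y0+62,2):
        u=[k for k in range(x0+44,x0+78) if m[v,k]]; print((v-y0)*5, [(k-x0)*5 for k in u])
E
python3 - <<'E'
from h import *
o=observe();print(o['tcp_pos'],o['wrist_force'],o['gripper_width'],o['grasp_force'])
ring22(save('side','s5.png'))
E
```

```text
[0.6092108  0.29071033 0.02401324] [ 0.43035756 -0.10301094  8.55543991] 0.0568090728259256 5.832214982947335
190 []
200 [280]
210 [275]
220 [290, 325]
230 [295, 300, 305, 310, 315, 320, 325]
240 [295, 300, 305, 310, 315, 320]
250 [290, 295, 300, 305, 310, 315]
260 [285, 290, 295, 300, 305, 310]
270 [285, 290, 295, 300, 305, 310]
280 [290, 295, 300, 305]
290 []
300 []
```

Emit:
move_arm --steps '[{"dp": [0,0,-0.06],"twist": 0},{"dp": [0,0,-0.06],"twist": 0},{"dp": [0,0,0],"twist": 0},{"dp": [0,0,0],"twist": 0}]'

```text
time: 31.0
tcp_pos: [0.6061, 0.29, 0.025]
tcp_rot: [0.434, 0.901, 0.0, 0.0]
wrist_force: [-0.2, 0.1, 3.8]
gripper_width: 0.049
grasp_force: 1.9
```

```bash
python3 - <<'E'
from h import *
o=observe();print(o['tcp_pos'],o['wrist_force'],o['gripper_width'],o['grasp_force'])
ring22(save('side','s6.png'))
E
```

```text
[0.60609415 0.29002164 0.02502149] [-0.20515823  0.06380557  3.7981291 ] 0.049412463898738004 1.8824680466968857
190 []
200 []
210 [320]
220 [285, 320, 325]
230 [295, 300, 305, 310, 315, 320]
240 [290, 295, 300, 305, 310, 315]
250 [285, 290, 295, 300, 305, 310, 315]
260 [280, 285, 290, 295, 300, 305, 310]
270 [280, 285, 290, 295, 300, 305]
280 [290, 295, 300]
290 []
300 []
```

Emit:
move_arm --steps '[{"dp": [0,0,-0.06],"twist": 0},{"dp": [0,0,-0.06],"twist": 0},{"dp": [0,0,-0.06],"twist": 0},{"dp": [0,0,0],"twist": 0},{"dp": [0,0,0],"twist": 0}]'

```text
time: 31.55
tcp_pos: [0.6058, 0.2901, 0.0301]
tcp_rot: [0.434, 0.901, -0.0, -0.0]
wrist_force: [0.4, 0.5, 0.5]
gripper_width: 0.051
grasp_force: 0.0
```

```bash
python3 - <<'E'
from h import *
o=observe();print(o['tcp_pos'],o['wrist_force'],o['wrist_torque'],o['gripper_width'],o['grasp_force'])
ring22(save('side','s7.png'))
E
```

```text
[0.60579551 0.29005673 0.03007561] [0.43524067 0.51284087 0.49249807] [ 0.01374162 -0.14931274  0.00205114] 0.05080490407924309 0.0
190 []
200 []
210 [275, 320]
220 [280, 285, 300, 305]
230 [280, 285, 290, 295, 300]
240 [280, 285, 290, 295, 300, 305]
250 [275, 280, 285, 290, 295, 300, 305]
260 [275, 280, 285, 290, 295, 300, 305]
270 [275, 280, 285, 290, 295, 300, 305]
280 [280, 285, 290, 295, 300, 305]
290 []
300 []
```

The force is gone and the ring now looks upright, at columns 278–305 on every row. I'll lift straight up, well clear, and measure its new place.

Emit:
move_arm --steps '[{"dp": [0,0,-0.1],"twist": 0},{"dp": [0,0,-0.2],"twist": 0},{"dp": [0,0,-0.3],"twist": 0},{"dp": [0,0,-0.5],"twist": 0},{"dp": [0,0,-0.8],"twist": 0},{"dp": [0,0,-1],"twist": 0},{"dp": [-1,0,-0.5],"twist": 0},{"dp": [-1,0,0],"twist": 0},{"dp": [-1,0,0],"twist": 0},{"dp": [-1,0,0],"twist": 0}]'

```text
time: 32.6
tcp_pos: [0.682, 0.1956, 0.1345]
tcp_rot: [0.433, 0.901, 0.001, 0.001]
wrist_force: [0.1, 0.6, -0.8]
gripper_width: 0.054
grasp_force: 0.0
```

Emit:
move_arm --steps '[{"dp": [-0.5,0,0],"twist": 0},{"dp": [0,0,0],"twist": 0},{"dp": [0,0,0],"twist": 0}]' --hand 1

```text
time: 32.9
tcp_pos: [0.6895, 0.1852, 0.1325]
tcp_rot: [0.434, 0.901, 0.0, -0.001]
wrist_force: [0.3, -0.4, -0.7]
gripper_width: 0.24
grasp_force: 0.0
```

```bash
python3 - <<'E'
from h import *
o=observe();print(o['tcp_pos'],np.degrees(yawx(o)))
ring22(save('side','s8.png'))
s=save('wrist','w8.png'); cropchk(s,(.608,.285),0,22,0,0,1)
c=proj(s,(.608,.285,.02))[0]; print(c)
im=s['image'].astype(int); hsv=cv2.cvtColor(s['image'],cv2.COLOR_RGB2HSV)
m=((hsv[:,:,1]<70)&(hsv[:,:,2]<200)|(hsv[:,:,2]<140)).astype(np.uint8)
x,y=c.astype(int); w=m[max(0,y-40):y+40,x-40:x+40]
n,l,st,ce=cv2.connectedComponentsWithStats(w); print(st[1:]+[x-40,max(0,y-40),0,0,0],ce[1:]+[x-40,max(0,y-40)])
s=save('top','t8.png'); cropchk(s,(.608,.285),0,22,0,0,1)
g=cv2.cvtColor(s['image'],cv2.COLOR_RGB2GRAY).astype(int); c=proj(s,(.608,.285,.02))[0].astype(int); w=g[c[1]-12:c[1]+13,c[0]-14:c[0]+13]
n,l,st,ce=cv2.connectedComponentsWithStats((w<np.median(w)-25).astype(np.uint8)); print(st[1:]+[c[0]-14,c[1]-12,0,0,0])
E
```

```text
[0.68945831 0.1851928  0.13252037] 128.5903661641564
190 []
200 []
210 []
220 []
230 [290, 295, 300]
240 [290, 295, 300]
250 [285, 290, 295]
260 [285, 290, 295]
270 [285, 290, 295, 300]
280 [280, 285, 290, 295, 300]
290 []
300 []
z 0 cols 247.5 266.4 rows 55.6 76.2
z 0.043 cols 244.8 268.4 rows 44.6 70.5
[256.81015605  62.48134405]
[[ 216   22   80   80 4175]
 [ 224   22    1    1    1]
 [ 227   22    3    2    4]] [[248.4891018   71.93868263]
 [224.          22.        ]
 [228.          22.25      ]]
z 0 cols 141.7 149.7 rows 166.3 174.2
z 0.043 cols 136.6 145.5 rows 162.6 171.4
[]
```

```bash
python3 - <<'E'
from h import *
for f in('w8','t8'):
  s=dict(np.load(f'pics/{f}.npz')); g=cv2.cvtColor(s['image'],cv2.COLOR_RGB2GRAY).astype(np.float32)
  for z,r in((.043,44),(0.,41)):
    N=240; ii,jj=np.mgrid[:N,:N]; cx,cy=.608,.285
    X=np.c_[cx-(ii.ravel()-120)*.00025,cy-(jj.ravel()-120)*.00025,np.full(N*N,z)]
    uv=proj(s,X).astype(np.float32).reshape(N,N,2); t=cv2.remap(g,uv,None,cv2.INTER_LINEAR)
    print(f,z,'range',t.min(),t.max(),np.median(t))
    t=cv2.GaussianBlur(cv2.normalize(t,None,0,255,cv2.NORM_MINMAX).astype(np.uint8),(0,0),2)
    c=cv2.HoughCircles(t,cv2.HOUGH_GRADIENT,1,8,param1=60,param2=8,minRadius=r-4,maxRadius=r+3)
    if c is not None:
      for x,y,rr in c[0][:3]: print('  ',round(cx-(y-120)*.00025,4),round(cy-(x-120)*.00025,4),rr*.25)
E
```

```text
w8 0.043 range 77.36621 234.73633 120.05859
   0.6061 0.2829 11.0
   0.6106 0.2814 11.6
   0.6084 0.2809 10.225
w8 0.0 range 77.1875 234.73633 119.61719
   0.6064 0.2836 10.25
   0.6021 0.2864 9.425
   0.6076 0.2814 9.55
t8 0.043 range 31.125 66.9375 55.039062
   0.6194 0.2836 11.6
   0.6254 0.2741 11.025
   0.6284 0.2904 10.95
t8 0.0 range 30.21875 93.12402 48.78125
   0.5879 0.2676 10.55
   0.6304 0.3069 9.675
   0.5961 0.2696 10.3
```

The wrist view gives rim and foot both at about (0.606, 0.283), so it stands upright. I'll back off further so that all three views are clear of the arm and its shadow.

Emit:
move_arm --steps '[{"dp": [-0.6,-1,-0.3],"twist": 0},{"dp": [-0.6,-1,-0.3],"twist": 0},{"dp": [-0.6,-1,-0.3],"twist": 0},{"dp": [-0.6,-1,-0.3],"twist": 0},{"dp": [-0.6,-1,0],"twist": 0},{"dp": [0,0,0],"twist": 0},{"dp": [0,0,0],"twist": 0}]'

```text
time: 33.75
tcp_pos: [0.6288, 0.0211, 0.1685]
tcp_rot: [0.434, 0.901, 0.0, -0.0]
wrist_force: [-0.1, 1.0, -0.3]
gripper_width: 0.969
grasp_force: 0.0
```

```bash
cat > m.py <<'E'
from h import *
import sys
o=observe();print(o['tcp_pos'],o['gripper_width'])
cx,cy=map(float,sys.argv[1:3])
for n in('wrist','top','side'):
    s=save(n,f'{n}_{o["time"]:.1f}.png'); g=cv2.cvtColor(s['image'],cv2.COLOR_RGB2GRAY).astype(np.float32)
    cropchk(s,(cx,cy),0,22,0,0,1)
    x,y=proj(s,(cx,cy,.02))[0].astype(int); h=26; a=max(0,y-h); b=max(0,x-h)
    w=g[a:y+h,b:x+h]; med=np.percentile(w,75); m=(cv2.GaussianBlur(w,(3,3),0)<med*.8).astype(np.uint8)
    k,l,st,ce=cv2.connectedComponentsWithStats(m)
    print(n,med,w.min()); 
    for q in st[1:]:
        if q[4]>15: print('   box',q[0]+b,q[0]+q[2]+b,'rows',q[1]+a,q[1]+q[3]+a,'area',q[4])
    for z,r in((.043,44),(0.,41)):
        N=240; ii,jj=np.mgrid[:N,:N]
        X=np.c_[cx-(ii.ravel()-120)*.00025,cy-(jj.ravel()-120)*.00025,np.full(N*N,z)]
        uv=proj(s,X).astype(np.float32).reshape(N,N,2); t=cv2.remap(g,uv,None,cv2.INTER_LINEAR)
        t=cv2.GaussianBlur(cv2.normalize(t,None,0,255,cv2.NORM_MINMAX).astype(np.uint8),(0,0),2)
        c=cv2.HoughCircles(t,cv2.HOUGH_GRADIENT,1,8,param1=60,param2=8,minRadius=r-4,maxRadius=r+3)
        if c is not None: print('  z',z,[(round(float(cx-(y-120)*.00025),4),round(float(cy-(x-120)*.00025),4),round(float(rr)*.25,1)) for x,y,rr in c[0][:2]])
E
python3 m.py .606 .283
```

```text
[0.62875975 0.02110188 0.1684935 ] 0.9693403299646023
z 0 cols 377.8 396.1 rows -26.2 -5.0
z 0.043 cols 396.1 418.8 rows -49.7 -23.0
wrist 208.0 205.0
z 0 cols 142.4 150.4 rows 167.0 175.0
z 0.043 cols 137.4 146.3 rows 163.4 172.2
top 190.0 89.0
   box 139 151 rows 165 175 area 77
  z 0.043 [(0.6061, 0.2789, 10.2), (0.5999, 0.2719, 10.7)]
  z 0.0 [(0.6069, 0.2834, 10.3), (0.6141, 0.2921, 9.8)]
z 0 cols 292.0 298.1 rows 162.3 165.4
z 0.043 cols 292.5 299.1 rows 151.2 154.5
side 231.0 46.0
   box 269 321 rows 132 161 area 702
   box 293 300 rows 152 166 area 81
   box 318 321 rows 172 181 area 19
   box 269 292 rows 179 184 area 86
  z 0.043 [(0.6094, 0.2671, 11.3), (0.6066, 0.2686, 10.1)]
  z 0.0 [(0.6069, 0.2844, 9.7), (0.6104, 0.2894, 10.9)]
```

All views agree: upright at (0.6065, 0.283). This time I'll grip lower on the ring and close in stages, watching the width.

```bash
python3 - <<'E'
from h import *
plan([.6065,.283,.085],yawx())
E
```

```text
pos [0.6293 0.0222 0.1681] total [7.258 4.843 2.772] n 7 per row [1.037 0.692 0.396] twist -0.0
```

Emit:
move_arm --steps '[{"dp": [0.9,0.6,0.1],"twist": 0},{"dp": [0.9,0.6,0.1],"twist": 0},{"dp": [0.9,0.6,0.3],"twist": 0},{"dp": [0.9,0.6,0.3],"twist": 0},{"dp": [0.9,0.6,0.4],"twist": 0},{"dp": [0.9,0.6,0.5],"twist": 0},{"dp": [0.9,0.6,0.5],"twist": 0},{"dp": [0.95,0.65,0.55],"twist": 0},{"dp": [0,0,0],"twist": 0},{"dp": [0,0,0],"twist": 0}]'

```text
time: 34.9
tcp_pos: [0.6061, 0.2833, 0.0848]
tcp_rot: [0.432, 0.902, -0.001, -0.0]
wrist_force: [-0.3, -0.5, 0.1]
gripper_width: 1.0
grasp_force: 0.0
```

```bash
python3 - <<'E'
from h import *
plan([.6065,.283,.013],yawx())
E
```

```text
pos [0.6061 0.2833 0.0848] total [-0.017  0.005  2.393] n 2 per row [-0.008  0.002  1.196] twist -0.0
```

Emit:
move_arm --steps '[{"dp": [0,0,0.6],"twist": 0},{"dp": [0,0,0.6],"twist": 0},{"dp": [0,0,0.5],"twist": 0},{"dp": [0,0,0.4],"twist": 0},{"dp": [0,0,0.28],"twist": 0},{"dp": [0,0,0],"twist": 0},{"dp": [0,0,0],"twist": 0},{"dp": [0,0,0],"twist": 0}]'

```text
time: 35.7
tcp_pos: [0.6079, 0.2816, 0.0151]
tcp_rot: [0.434, 0.901, 0.001, 0.001]
wrist_force: [0.3, 0.4, 0.5]
gripper_width: 1.002
grasp_force: 0.0
```

Emit:
move_arm --steps '[{"dp": [0,0,0],"twist": 0},{"dp": [0,0,0],"twist": 0},{"dp": [0,0,0],"twist": 0},{"dp": [0,0,0],"twist": 0},{"dp": [0,0,0],"twist": 0},{"dp": [0,0,0],"twist": 0},{"dp": [0,0,0],"twist": 0},{"dp": [0,0,0],"twist": 0}]' --hand 0.28 --newtons 8

```text
time: 36.5
tcp_pos: [0.6072, 0.2814, 0.0143]
tcp_rot: [0.434, 0.901, 0.0, -0.0]
wrist_force: [0.9, -0.3, -0.3]
gripper_width: 0.36
grasp_force: 0.0
```

```bash
python3 - <<'E'
from h import *
o=observe(); print(o['tcp_pos'],o['wrist_force'],o['gripper_width']*87,o['grasp_force'])
ring22(save('side','s9.png'))
E
```

```text
[0.60716495 0.28139157 0.01433732] [ 0.92868964 -0.32081213 -0.31927167] 31.310684507072416 0.0
190 [220]
200 [335]
210 [310, 335]
220 [255, 290, 295, 300, 305, 340]
230 [255, 290, 295, 300, 305, 310]
240 [260, 290, 295, 300, 305, 310, 315, 320, 325, 330, 335]
250 [270, 285, 290, 295, 300, 305, 310]
260 [275, 280, 285, 290, 295, 300, 305]
270 [275, 280, 285, 290, 295, 300, 305]
280 [280, 285, 290, 295, 300]
290 []
300 []
```

Emit:
move_arm --steps '[{"dp": [0,0,0],"twist": 0},{"dp": [0,0,0],"twist": 0}]' --hand 0.27

```text
time: 36.75
tcp_pos: [0.6071, 0.2814, 0.0143]
tcp_rot: [0.434, 0.901, -0.0, -0.0]
wrist_force: [0.1, 0.2, 0.4]
gripper_width: 0.281
grasp_force: 0.0
```

Emit:
move_arm --steps '[{"dp": [0,0,0],"twist": 0},{"dp": [0,0,0],"twist": 0}]' --hand 0.22 --newtons 8

```text
time: 36.95
tcp_pos: [0.6072, 0.2814, 0.0143]
tcp_rot: [0.434, 0.901, 0.0, 0.0]
wrist_force: [0.3, 0.2, -0.0]
gripper_width: 0.232
grasp_force: 5.8
```

```bash
python3 - <<'E'
from h import *
o=observe(); print(o['tcp_pos'],o['wrist_force'],o['wrist_torque'],o['gripper_width']*87,o['grasp_force'])
ring22(save('side','s10.png'))
E
```

```text
[0.60717641 0.28141866 0.01434776] [ 0.2884718   0.16950796 -0.04868374] [-0.00489345 -0.18044173  0.00684524] 20.156738661833817 5.778992066625506
190 [220, 265, 290]
200 [305]
210 [265, 290]
220 [295, 300, 305]
230 [265, 295, 300, 305, 330]
240 [295, 300, 305, 310, 315, 320, 325, 330]
250 [290, 295, 300, 305, 310]
260 [275, 280, 285, 290, 295, 300, 305]
270 [275, 280, 285, 290, 295, 300, 305]
280 [275, 280, 285, 290, 295, 300, 305]
290 []
300 []
```

Gripped at 20.2 mm with no side force. I'll firm up a little, then lift.

Emit:
move_arm --steps '[{"dp": [0,0,0],"twist": 0},{"dp": [0,0,0],"twist": 0},{"dp": [0,0,0],"twist": 0}]' --hand 0.2 --newtons 8

```text
time: 37.3
tcp_pos: [0.6072, 0.2814, 0.0144]
tcp_rot: [0.434, 0.901, 0.0, 0.0]
wrist_force: [0.2, 0.2, 0.3]
gripper_width: 0.227
grasp_force: 8.0
```

Emit:
move_arm --steps '[{"dp": [0,0,-0.3],"twist": 0},{"dp": [0,0,-0.5],"twist": 0},{"dp": [0,0,0],"twist": 0},{"dp": [0,0,0],"twist": 0}]'

```text
time: 37.7
tcp_pos: [0.608, 0.2816, 0.0397]
tcp_rot: [0.434, 0.901, 0.001, 0.001]
wrist_force: [0.6, 0.7, 0.4]
gripper_width: 0.229
grasp_force: 8.0
```

```bash
python3 - <<'E'
from h import *
o=observe(); print(o['tcp_pos'],o['wrist_force'],o['gripper_width']*87,o['grasp_force'])
s=save('side','s11.png');ring22(s); p=o['tcp_pos']; cropchk(s,p[:2],p[2]-.0143,22,237,108,5)
plan([*W[22],.12],yawx())
E
```

```text
[0.6079979  0.28162233 0.03971751] [0.59233505 0.71770539 0.36200346] 19.965327625768513 7.999926677439362
190 [270, 300, 305]
200 [270, 300, 305, 310]
210 [270, 300, 305]
220 [285, 290, 295, 300, 305, 310, 315]
230 [290, 295, 300, 305, 310]
240 [290, 295, 300, 305, 310]
250 [285, 290, 295, 300, 305]
260 []
270 []
280 []
290 []
300 []
z 0.025 cols 279.9 310.5 rows 240.5 256.1
z 0.068 cols 282.6 315.8 rows 184.2 200.4
pos [0.6074 0.2815 0.039 ] total [ -8.415 -12.66   -2.699] n 12 per row [-0.701 -1.055 -0.225] twist -0.0
```

Held and upright, with its bottom where predicted. I'll carry it to the small well.

Emit:
move_arm --steps '[{"dp": [0,0,-0.9],"twist": 0},{"dp": [-0.3,-0.5,-0.9],"twist": 0},{"dp": [-0.65,-0.97,-0.9],"twist": 0},{"dp": [-0.65,-0.97,0],"twist": 0},{"dp": [-0.65,-0.97,0],"twist": 0},{"dp": [-0.65,-0.97,0],"twist": 0},{"dp": [-0.65,-0.97,0],"twist": 0},{"dp": [-0.65,-0.97,0],"twist": 0},{"dp": [-0.65,-0.97,0],"twist": 0},{"dp": [-0.65,-0.97,0],"twist": 0}]'

```text
time: 38.75
tcp_pos: [0.5156, -0.0033, 0.1192]
tcp_rot: [0.434, 0.901, -0.0, -0.0]
wrist_force: [0.5, 0.0, 0.3]
gripper_width: 0.226
grasp_force: 8.0
```

Emit:
move_arm --steps '[{"dp": [-0.65,-0.97,0],"twist": 0},{"dp": [-0.65,-0.97,0],"twist": 0},{"dp": [-0.65,-0.97,0],"twist": 0},{"dp": [-0.65,-0.97,0],"twist": 0},{"dp": [-0.3,-0.5,0],"twist": 0},{"dp": [0,0,0],"twist": 0},{"dp": [0,0,0],"twist": 0},{"dp": [0,0,0],"twist": 0}]'

```text
time: 39.55
tcp_pos: [0.468, -0.1512, 0.1192]
tcp_rot: [0.433, 0.901, 0.0, -0.0]
wrist_force: [-0.2, 0.2, 0.3]
gripper_width: 0.229
grasp_force: 8.0
```

```bash
python3 - <<'E'
from h import *
o=observe(); print(o['gripper_width']*87,o['grasp_force'])
plan([*W[22],.030],yawx())
s=save('side','s12.png'); p=o['tcp_pos']; cropchk(s,p[:2],p[2]-.0143,22,0,0,1)
im=cv2.GaussianBlur(s['image'],(3,3),0).astype(int); d=im[:,:,0]-im[:,:,2]; g=im.sum(2)//3
c=proj(s,p-[0,0,.007])[0].astype(int); print(c)
for v in range(c[1]-6,c[1]+10): print(v,[f'{d[v,u]}/{g[v,u]}' for u in range(c[0]-8,c[0]+9)])
E
```

```text
19.93559491016845 8.000033218413591
pos [ 0.468  -0.1512  0.1192] total [-0.045 -0.032  2.974] n 3 per row [-0.015 -0.011  0.991] twist -0.0
z 0.105 cols 218.9 227.0 rows 206.6 211.4
z 0.148 cols 218.1 226.9 rows 192.7 197.7
[222 206]
200 ['30/114', '27/103', '22/82', '18/61', '16/52', '15/54', '16/67', '20/88', '24/101', '24/104', '23/102', '23/100', '24/101', '26/105', '28/107', '29/109', '30/112']
201 ['30/115', '29/111', '26/98', '21/76', '17/61', '16/60', '18/73', '21/92', '23/103', '24/104', '24/103', '23/101', '24/103', '27/109', '30/115', '30/116', '31/115']
202 ['29/116', '30/114', '29/110', '25/96', '22/80', '20/78', '21/88', '22/99', '23/105', '23/104', '24/103', '23/101', '25/104', '28/110', '30/115', '30/116', '32/115']
203 ['29/116', '30/115', '30/114', '28/110', '26/102', '24/97', '23/100', '23/104', '23/106', '23/105', '22/104', '22/102', '27/102', '33/105', '37/108', '39/108', '42/105']
204 ['30/116', '30/116', '30/115', '30/115', '28/112', '25/106', '24/103', '24/105', '23/106', '24/105', '22/104', '23/101', '31/97', '44/93', '53/91', '58/89', '61/86']
205 ['30/116'
[... 1152 characters left out ...]
4', '74/73', '73/74']
212 ['31/118', '31/119', '31/118', '31/117', '30/117', '30/116', '30/115', '30/114', '31/113', '30/113', '33/111', '44/98', '60/80', '72/72', '75/73', '75/74', '75/74']
213 ['30/118', '31/119', '32/119', '30/118', '30/117', '30/117', '30/117', '30/116', '30/115', '29/115', '31/114', '40/104', '56/85', '69/74', '75/74', '77/75', '77/76']
214 ['30/118', '31/119', '32/119', '30/118', '29/117', '29/117', '29/117', '29/116', '29/116', '29/116', '31/115', '37/107', '51/91', '66/78', '75/75', '77/77', '78/77']
215 ['30/118', '30/119', '31/118', '31/117', '30/117', '29/117', '30/117', '30/117', '30/117', '30/116', '30/115', '34/111', '45/98', '63/82', '75/76', '77/77', '78/77']
```

The ring is at columns 218–226 with its bottom at row 211, as predicted. I'll lower it.

Emit:
move_arm --steps '[{"dp": [0,0,0.6],"twist": 0},{"dp": [0,0,0.6],"twist": 0},{"dp": [0,0,0.6],"twist": 0},{"dp": [0,0,0.4],"twist": 0},{"dp": [0,0,0.3],"twist": 0},{"dp": [0,0,0.2],"twist": 0},{"dp": [0,0,0.2],"twist": 0},{"dp": [0,0,0],"twist": 0},{"dp": [0,0,0],"twist": 0}]'

```text
time: 40.5
tcp_pos: [0.4683, -0.1523, 0.0325]
tcp_rot: [0.434, 0.901, -0.0, 0.0]
wrist_force: [-1.0, 0.0, -0.3]
gripper_width: 0.236
grasp_force: 8.0
```

```bash
python3 - <<'E'
from h import *
plan([*W[22],.022],yawx())
E
```

```text
pos [ 0.4683 -0.1523  0.0325] total [-0.01  -0.016  0.352] n 1 per row [-0.01  -0.016  0.352] twist -0.0
```

Emit:
move_arm --steps '[{"dp": [0,0,0.1],"twist": 0},{"dp": [0,0,0.1],"twist": 0},{"dp": [0,0,0.08],"twist": 0},{"dp": [0,0,0.06],"twist": 0},{"dp": [0,0,0.04],"twist": 0},{"dp": [0,0,0],"twist": 0},{"dp": [0,0,0],"twist": 0}]'

```text
time: 41.2
tcp_pos: [0.4681, -0.1522, 0.0212]
tcp_rot: [0.434, 0.901, -0.0, 0.0]
wrist_force: [0.4, 0.4, 2.8]
gripper_width: 0.229
grasp_force: 8.0
```

It's on the floor. I'll release gently, lift and withdraw.

Emit:
move_arm --steps '[{"dp": [0,0,0],"twist": 0},{"dp": [0,0,0],"twist": 0},{"dp": [0,0,0],"twist": 0},{"dp": [0,0,0],"twist": 0},{"dp": [0,0,-0.3],"twist": 0},{"dp": [0,0,-0.7],"twist": 0},{"dp": [0,0,-1],"twist": 0},{"dp": [0,0,-1],"twist": 0},{"dp": [0,0,-1],"twist": 0}]' --hand 0.6

```text
time: 42.1
tcp_pos: [0.4678, -0.152, 0.1426]
tcp_rot: [0.434, 0.901, 0.0, -0.0]
wrist_force: [-0.1, 0.7, -0.8]
gripper_width: 0.595
grasp_force: 0.0
```

Emit:
move_arm --steps '[{"dp": [1,0,-0.5],"twist": 0},{"dp": [1,0,0],"twist": 0},{"dp": [1,0,0],"twist": 0},{"dp": [1,0,0],"twist": 0},{"dp": [1,0.3,0],"twist": 0},{"dp": [1,0.5,0],"twist": 0},{"dp": [1,0.5,0],"twist": 0},{"dp": [0,0,0],"twist": 0},{"dp": [0,0,0],"twist": 0}]'

```text
time: 43.0
tcp_pos: [0.3676, 0.0366, 0.1564]
tcp_rot: [0.433, 0.902, 0.0, 0.001]
wrist_force: [-0.1, -0.2, 0.5]
gripper_width: 0.602
grasp_force: 0.0
```

```bash
python3 - <<'E'
from h import *
print(observe()['tcp_pos'],observe()['time'])
for n in('top','side'):
    s=save(n,n+'_end.png'); g=cv2.cvtColor(s['image'],cv2.COLOR_RGB2HSV); im=s['image'].astype(int)
    m=((im[:,:,2]-im[:,:,0])<25)
    for d in W:
        X=np.array([*W[d],.05]); c=proj(s,X)[0]; a=np.linspace(0,6.283,60)
        q=proj(s,np.c_[W[d][0]+d/2000*np.cos(a),W[d][1]+d/2000*np.sin(a),np.full(60,.0497)]); b=proj(s,np.c_[W[d][0]+d/2000*np.cos(a),W[d][1]+d/2000*np.sin(a),np.full(60,.02)])
        # extents of non-blue pixels within the predicted box (+margin)
        lo=np.minimum(q.min(0),b.min(0)); hi=np.maximum(q.max(0),b.max(0))
        w=m[int(lo[1])-4:int(hi[1])+5,int(lo[0])-4:int(hi[0])+5].astype(np.uint8)
        k,l,st,_=cv2.connectedComponentsWithStats(w); st=st[1:][st[1:,4]>8]
        print(n,d,'pred box',lo.round(1),hi.round(1),'seen',[(t[0]+int(lo[0])-4,t[1]+int(lo[1])-4,t[0]+t[2]+int(lo[0])-4,t[1]+t[3]+int(lo[1])-4,t[4]) for t in st.tolist()])
        N=320; ii,jj=np.mgrid[:N,:N]; cx,cy=W[d]; Z=.0497
        uv=proj(s,np.c_[cx-(ii.ravel()-160)*.00025,cy-(jj.ravel()-160)*.00025,np.full(N*N,Z)]).astype(np.float32).reshape(N,N,2)
        t=cv2.remap(cv2.cvtColor(s['image'],cv2.COLOR_RGB2GRAY),uv,None,cv2.INTER_LINEAR)
        h=cv2.HoughCircles(cv2.GaussianBlur(t,(0,0),2),cv2.HOUGH_GRADIENT,1,10,param1=60,param2=8,minRadius=2*d-4,maxRadius=2*d+3)
        if h is not None: print('   rim off mm',[(round(float(-(y-160)*.25),1),round(float(-(x-160)*.25),1)) for x,y,r in h[0][:2]])
E
```

```text
[0.36764785 0.03663867 0.15644906] 43.0
top 60 pred box [361.9 169.5] [389.5 195.4] seen [(357, 165, 373, 178, 111), (357, 165, 394, 200, 723)]
top 48 pred box [342.4 189.7] [364.8 210.5] seen [(338, 185, 348, 193, 41), (342, 185, 369, 211, 365), (338, 208, 345, 215, 34), (362, 209, 369, 215, 25)]
top 34 pred box [326.6 207.6] [343.  222.4] seen [(343, 203, 348, 210, 23), (325, 208, 345, 224, 207), (322, 223, 325, 227, 9)]
top 22 pred box [314.  222.3] [325.1 232. ] seen [(327, 218, 330, 222, 9), (312, 223, 326, 234, 119), (309, 232, 313, 236, 10)]
side 60 pred box [242.3 260.5] [267.9 287.4] seen [(238, 256, 272, 291, 942), (238, 283, 244, 292, 34), (261, 287, 272, 292, 31)]
   rim off mm [(2.9, 1.1), (-4.1, 0.1)]
side 48 pred box [231.8 244.5] [251.4 266.6] seen [(227, 240, 256, 271, 703), (227, 266, 230, 271, 10)]
side 34 pred box [224.5 232.6] [238.  250.1] seen [(220, 228, 243, 255, 384), (235, 228, 243, 238, 45)]
side 22 pred box [219.2 223.6] [227.9 237.6] seen [(215, 219, 232, 242, 319)]
   rim off mm [(24.1, -2.4), (-28.1, -17.6)]
```

All four rings sit where predicted in the top view, and the contact forces and heights showed each one on its floor. I'm handing in.

```bash
python3 -c "
from workcell import ticket
print(ticket.hand_in())"
```

```text
the job is handed in; nothing more can be done
None
```

I handed the job in after about 43 s with all four cutters released in their wells, as far as force and camera checks show; the hand-in gave no verdict. Cutter 22 tipped on the first grip and stood back up before I placed it, and I did not touch the timer or nozzle.

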